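Walk the carat balance into its charging bay

TASK

Walk the heavy carat balance forward into its charging bay by pushing low down on its two near corners in turn, a little left, a little right, so that it stays roughly square and does not jam; never push on the display console between the corners. Go on, gently and by feel, until the back of the balance bears squarely and lightly on the sprung contact bar inside the bay (how far in the bar stands differs from day to day); do not ram the bar, and leave the bay and everything else on the counter alone.

Things in the scene. Friction and masses are not known exactly. Their poses are not given: they have to be found in the camera images.
- balance: electronic carat balance: dark grey flat-bottomed slab, 200 long (x), 190 wide (y), 40 high, pale deck, round steel pan (top 66 mm up) near its far end; 0.7 to 1.0 kg, slides at 4 to 8 N. Origin: middle of the underside; x to its far end (its back, goes in first), y to its left. Pushing one near corner s mm turns it very roughly s/250 rad and moves its middle on 0.6 s
- display: the display console, fixed to the balance in the middle of its near edge: 88 mm wide (y -44 to +44 mm of the balance), it stands out 15 mm from the near face and reaches 51 mm up. Fragile: not to be touched. Origin and axes are those of the balance
- corner_left (a point): middle of the left near corner's flat push face (rubber bumper): on the near face (balance x = -100 mm), 72 mm left of the middle, 20 mm up. The free part of the face runs from 44 to 95 mm off the middle and from 0 to 40 mm up
- corner_right (a point): the same at the right near corner, 72 mm right of the middle
- balance_back (a point): middle of the back (far) face of the balance, 20 mm up, with a brass contact strip
- dock: charging bay, fixed: two aluminium cheeks 46 mm high, 143 long, 204 apart (7 mm play each side) with short lead-ins splayed 16 mm out before the mouth, clear acrylic hood: roof 140 to 144 mm up, 112 mm either side, front edge 31 mm before the mouth. Origin: on the counter, middle of the mouth; x into the bay, y left. Once home, the near 108 to 140 mm of the balance stand out of the mouth
- charger: grey charger block, 40 x 200 x 50 mm, closing the bay's far end, its front face 101 mm in from the mouth; origin and axes are the bay's. Before it stands a black contact bar, 124 wide, 10 to 32 mm up, its free face somewhere 61 to 85 mm in from the mouth (unmeasured). The bar gives up to 7 mm at 0.7 N/mm, then is solid; friction holds the balance on it
- weight: brass calibration weight 28 mm across, 40 high, beside the bay; leave alone
- stone_cup: small white cup with stones, 68 mm across, 30 high, beside the bay; leave alone
- cabochon: large loose pale green domed stone 40 mm across, 16 high; leave alone
- loupe: folded pocket loupe about 55 by 26 by 19 mm; leave alone
- tweezers: steel tweezers 160 mm long; leave alone
- calliper: steel calliper 200 mm long; leave alone
- gem_jar: round black gem jar with a clear lid, 48 mm across, 24 high; leave alone

How it is judged:
By the outcome, as a careful person would: the job done as asked, in the order asked, and still so for the second after the job is handed in, with the robot touching nothing.
It also fails if it takes over 72 s, if anything falls off the work surface, if the arm or the gripper's body presses on something with over 40 N, if the wrist force passes 120 N, or if a joint passes its speed limit or range.

ROBOT

A 6-joint arm with a two-finger parallel gripper is mounted at the origin on the work surface. World frame = base frame: x ahead of the robot, y to its left, z up, the work surface at z = 0. Lengths are in m, angles in rad, forces in N, time in s.
With the tool pointing down it reaches from about 0.35 to 0.975 m from the base axis. Payload 4.9 kg.
Tool frame: the origin (TCP) lies at the very end of the fingers, on their centre line; the grasp point (between the pads) lies 19 mm behind it; x points along the fingers, y is the direction in which the jaws open and shut, and the axes are right-handed (so a half turn about x gives the same grasp; the last joint's range is limited). The gripper opens to 85 mm and grips with 20 to 120 N. Pads are 22 mm wide; open, the fingers measure 114 mm over their backs; the gripper's body (76 mm by 85 mm) begins 54 mm behind the grasp point. The pads swing forward as they close: fully open they stand 13 mm farther back than shut.
Start: joints at [1.188, 0.053, 1.613, -0, 1.476, -0.119], TCP at [0.163, 0.603, 0.197] pointing down, gripper open.
Joint ranges: [-3.01, 3.01], [-1.01, 2.22], [0.06, 2.58], [-1.02, 4.17], [0.09, 2.62], [-3.14, 3.14]. Speed limits (rad/s): [2.57, 2.57, 3.14, 3.14, 3.14, 3.14].

INTERFACE

Orientations are given as a rotation vector (axis times angle).
In Python, from station import ctrl gives the robot as it stands. The module is installed in compiled form; this text tells all that it offers.
- The arm moves only by the shell command python3 -m handwheel 'ROWS' [FORCE]. ROWS is JSON, one flat list of numbers, 7 for each row, row after row: the opening, from 0 (shut) to 1 (fully open), then the shift along the tool's x, y, z in m, then the turn, a rotation vector about the tool's x, y, z in degrees. A call has 1 to 12 rows; each row is the pose to reach, as a shift and turn from the pose commanded when the call began, along the tool's axes at that moment; what a row does not reach only later rows make up. A row lasts 1/12 s, in which the tool goes at most 41.7 mm and 7.16 degrees, less where a joint would pass 70% of its speed; a pose out of reach is approached as far as the arm can. A call with a gripper value outside its range is refused whole. The fingers move at their own pace and stop on an object; FORCE is the grip in N (left out, the last holds). Time passes only in rows, so rows that repeat a pose let the fingers close. It gives the time, the measured TCP pose, the force and the opening at its end, in the units of the state.
- ctrl.get_obs(): the state, without advancing time (a new reading comes with each control period).
- ctrl.get_image(name): name is "side" or "top" or "wrist"; returns (picture, depth): 420x560x3 uint8, blue, green, red; 420x560 float32, m along the optical axis (not along the pixel's ray), 0 where there is no reading.
- ctrl.camera_params(name): a dict with "fov_y" (degrees; the focal length in pixels is half the picture's height over the tangent of half this angle, whatever the lens; pixels are square), "cx", "cy" (the principal point, pixels), "R" (3x3) and "t" (3): a world point X has camera coordinates R X + t; the wrist camera has in their place "hand_eye" (4x4, takes a point from camera to tool coordinates, whose origin is the TCP and whose axes are the tool frame's). Camera axes: x right, y down, z forward; pixel columns grow to the right and rows downward; lengths in m; the calibration is good to about 2 mm. A picture is of the moment at which its call begins: read the wrist's pose just before it. camera_params takes no time and is no camera call.
- ctrl.finish_job(): hands the job in, once; it reports no verdict.
The state is a dict: "t": time; "q": joint angles; "dq": joint speeds; "effort": joint torques, N m; "tool_pos": TCP position; "tool_rot": TCP orientation; "contact_force": force on the tool from outside, world axes, zero at the start; "wrist_torque": the same for the moment, N m; "opening": finger opening in m.
Only numpy, scipy, OpenCV 4.12 (cv2) and the standard library are available. Lean on these libraries where they do the work, as an engineer would, in place of code of your own. Each camera call takes 0.05 s, during which the arm holds its last target.

## Working session

There is one attempt and no reset: what is moved stays moved. The work goes in short steps, Python scripts to look and compute and a shell command to move; the robot and the scene stay as the last step left them, time stands still between calls to the robot, and variables do not carry over. Pictures are saved under pics/ and viewed, and the job is handed in when it is done.

```bash
mkdir -p pics; ls; cat > h.py <<'E'
import numpy as np, cv2
from scipy.spatial.transform import Rotation as Ro
from station import ctrl
def K(p,h=420):
    f=h/2/np.tan(np.radians(p["fov_y"])/2); return f,p["cx"],p["cy"]
def ray_plane(p,uv,z,obs=None):
    f,cx,cy=K(p); uv=np.atleast_2d(uv).astype(float)
    d=np.c_[(uv[:,0]-cx)/f,(uv[:,1]-cy)/f,np.ones(len(uv))]
    if "R" in p:
        R=np.array(p["R"]);t=np.array(p["t"]); o=-R.T@t; D=d@R
    else:
        H=np.array(p["hand_eye"]); T=Ro.from_rotvec(obs["tool_rot"]).as_matrix()
        D=d@H[:3,:3].T@T.T; o=T@H[:3,3]+np.array(obs["tool_pos"])
    s=(z-o[2])/D[:,2]; return o+D*s[:,None]
def points(p,depth,obs=None):
    f,cx,cy=K(p); v,u=np.mgrid[:depth.shape[0],:depth.shape[1]]
    c=np.stack([(u-cx)/f*depth,(v-cy)/f*depth,depth],-1)
    if "R" in p:
        R=np.array(p["R"]);t=np.array(p["t"]); return (c-t)@R
    H=np.array(p["hand_eye"]); T=Ro.from_rotvec(obs["tool_rot"]).as_matrix()
    return (c@H[:3,:3].T+H[:3,3])@T.T+np.array(obs["tool_pos"])
E
python3 - <<'E'
from h import *
o=ctrl.get_obs(); print(o)
for n in ["top","side","wrist"]:
    im,d=ctrl.get_image(n); cv2.imwrite(f"pics/{n}0.png",im); np.savez(f"pics/{n}0.npz",im=im,d=d)
    p=ctrl.camera_params(n); print(n,p["fov_y"],p["cx"],p["cy"],(d==0).mean())
    if "R" in p: print(-np.array(p["R"]).T@np.array(p["t"]), np.array(p["R"]).round(2).tolist())
    else: print(np.array(p["hand_eye"]).round(3).tolist())
E
```

```text
pics
{'t': 0.0, 'q': array([ 1.18799486e+00,  5.33390881e-02,  1.61429337e+00,  1.01543359e-05,
        1.47600474e+00, -1.19021028e-01]), 'dq': array([ 1.69635178e-03, -4.19307389e-05, -7.46169022e-04, -1.13295211e-03,
       -8.11042999e-04, -9.03231908e-04]), 'effort': array([ 5.70767170e-04, -3.93689740e+01, -3.70172453e+01, -7.98731116e-05,
        7.26113882e-03, -1.41425568e-05]), 'tool_pos': array([0.16270591, 0.60273171, 0.19567449]), 'tool_rot': array([ 0.20552222,  1.56137737, -0.2086369 ]), 'contact_force': array([ 0.53641875, -0.19666697, -0.01820864]), 'wrist_torque': array([-0.01065013, -0.03352254,  0.03379423]), 'opening': 0.08524748726763548}
top 46.361369620086535 271.21139227811994 209.36970879393428 0.0036437074829931975
[ 0.28549529 -0.01277537  1.48611506] [[0.03, -1.0, 0.0], [-0.98, -0.03, -0.21], [0.21, 0.01, -0.98]]
side 55.15075273859676 280.93334669497847 208.84187974643638 0.004068877551020408
[0.34967816 0.75754036 0.78287501] [[-0.96, -0.29, -0.0], [-0.2, 0.65, -0.74], [0.22, -0.71, -0.67]]
wrist 70.81546853699943 282.4110549398823 209.1682760370665 0.003835034013605442
[[-0.001, -0.295, 0.955, -0.178], [1.0, -0.0, 0.001, -0.001], [0.0, 0.955, 0.295, -0.075], [0.0, 0.0, 0.0, 1.0]]
```

View pics/top0.png

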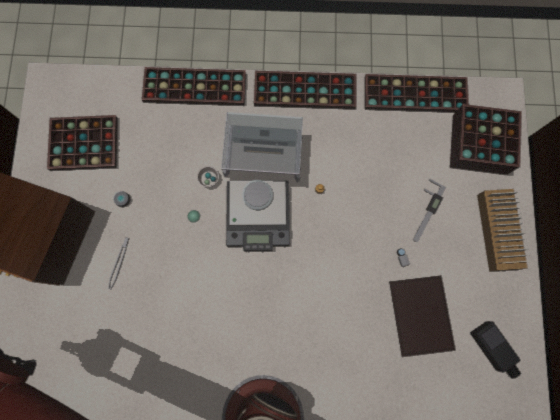

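View pics/side0.png

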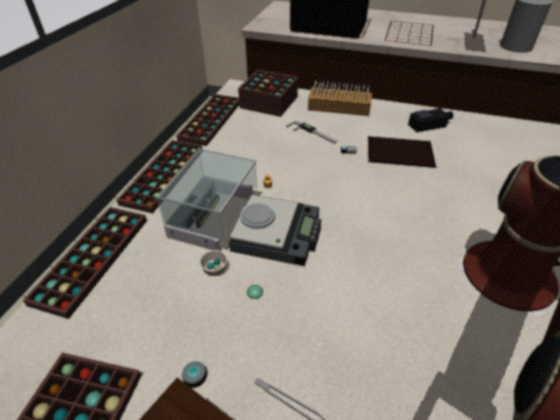

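View pics/wrist0.png

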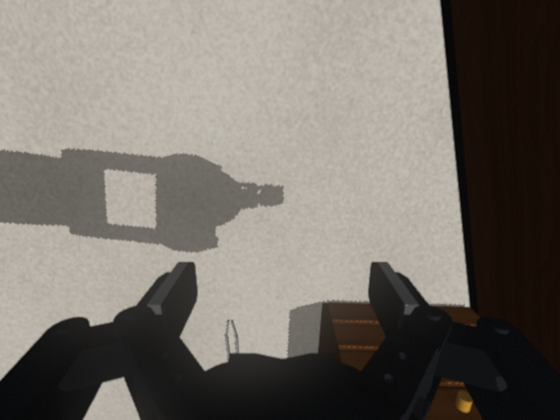

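The top view shows the balance at about (258,212), its display at (258,240) nearest the robot, and the bay and hood just beyond at (262,155). The cup is at (208,178), the weight at (320,188) and the cabochon at (194,216). Next I'll measure the balance and bay.

```bash
python3 - <<'E'
from h import *
z=np.load("pics/top0.npz"); im,d=z["im"],z["d"]
p=ctrl.camera_params("top"); P=points(p,d)
cv2.imwrite("pics/top0crop.png",cv2.resize(im[95:265,180:340],None,fx=3.5,fy=3.5,interpolation=cv2.INTER_CUBIC))
# height map printing along column 258
for r in range(100,262,3): print(r,P[r,258].round(3), P[r,240].round(3),im[r,240])
H=(np.clip(P[95:265,180:340,2],0,.16)/.16*255).astype(np.uint8)
cv2.imwrite("pics/top0h.png",cv2.resize(cv2.applyColorMap(H,cv2.COLORMAP_JET),None,fx=3.5,fy=3.5,interpolation=cv2.INTER_NEAREST))
z=np.load("pics/side0.npz"); im=z["im"]
cv2.imwrite("pics/side0crop.png",cv2.resize(im[130:310,140:340],None,fx=3.3,fy=3.3,interpolation=cv2.INTER_CUBIC))
E
```

```text
100 [0.968 0.053 0.002] [0.959 0.11  0.016] [44 49 53]
103 [0.946 0.051 0.026] [0.947 0.109 0.019] [33 38 47]
106 [ 0.948  0.052 -0.001] [ 0.946  0.11  -0.001] [131 138 145]
109 [ 0.938  0.051 -0.002] [ 0.937  0.11  -0.005] [144 151 158]
112 [0.925 0.051 0.003] [0.923 0.109 0.005] [144 150 156]
115 [0.857 0.045 0.141] [0.855 0.097 0.14 ] [123 123 122]
118 [0.847 0.044 0.141] [0.844 0.096 0.144] [121 121 120]
121 [0.836 0.044 0.145] [0.835 0.096 0.144] [121 124 122]
124 [0.827 0.043 0.145] [0.825 0.096 0.144] [117 122 120]
127 [0.818 0.043 0.143] [0.816 0.095 0.145] [96 94 91]
130 [0.811 0.043 0.138] [0.808 0.095 0.141] [95 94 90]
133 [0.799 0.042 0.146] [0.798 0.094 0.145] [96 95 92]
136 [0.791 0.042 0.143] [0.789 0.094 0.142] [97 94 91]
139 [0.782 0.042 0.142] [0.779 0.093 0.146] [79 78 76]
142 [0.773 0.041 0.141] [0.77  0.093 0.145] [86 85 84]
145 [0.763 0.041 0.144] [0.762 0.093 0.142] [112 112 115]
148 [0.753 0.04  0.146] [0.753 0.092 0.141] [112 112 113]
151 [0.747 0.04  0.138] [0.744 0.092 0.142] [113 114 115]
154 [0.736 0.04  0.144] [0.734 0.091 0.143] [110 113 113]
157 [0.727
[... 1304 characters left out ...]
8] [151 153 157]
226 [0.544 0.034 0.043] [0.543 0.088 0.042] [65 65 67]
229 [0.536 0.034 0.04 ] [0.533 0.088 0.045] [60 61 62]
232 [0.526 0.034 0.041] [0.525 0.088 0.039] [93 91 92]
235 [0.516 0.033 0.049] [0.516 0.087 0.04 ] [91 91 91]
238 [0.508 0.033 0.046] [0.508 0.087 0.033] [94 95 96]
241 [0.498 0.032 0.049] [0.497 0.086 0.043] [91 91 91]
244 [0.49  0.032 0.042] [0.489 0.086 0.04 ] [78 78 77]
247 [0.481 0.032 0.042] [ 0.485  0.088 -0.002] [90 94 97]
250 [0.474 0.032 0.031] [ 0.476  0.088 -0.001] [146 153 160]
253 [0.469 0.032 0.001] [0.467 0.087 0.   ] [143 150 158]
256 [ 0.46   0.032 -0.004] [0.458 0.087 0.   ] [143 151 156]
259 [0.45  0.032 0.004] [ 0.449  0.086 -0.001] [146 152 159]
```

View pics/top0crop.png

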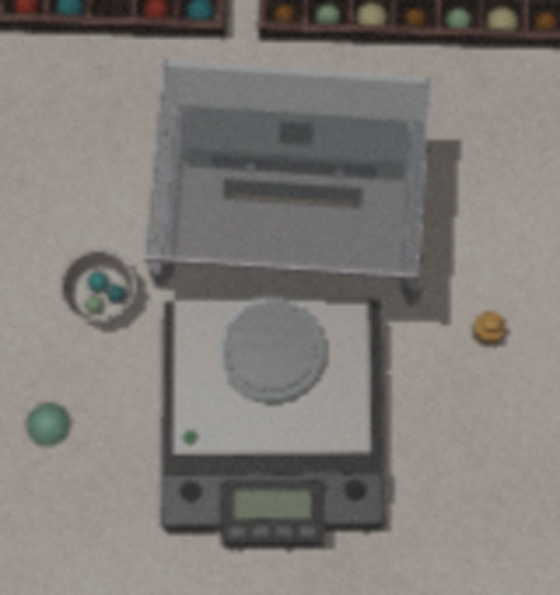

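View pics/top0h.png

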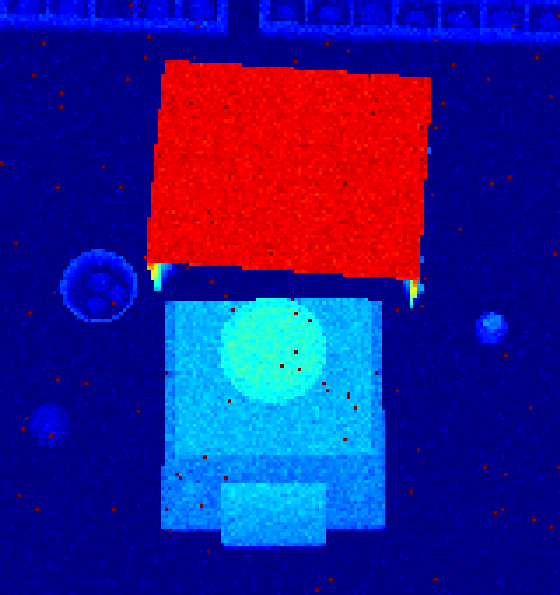

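View pics/side0crop.png

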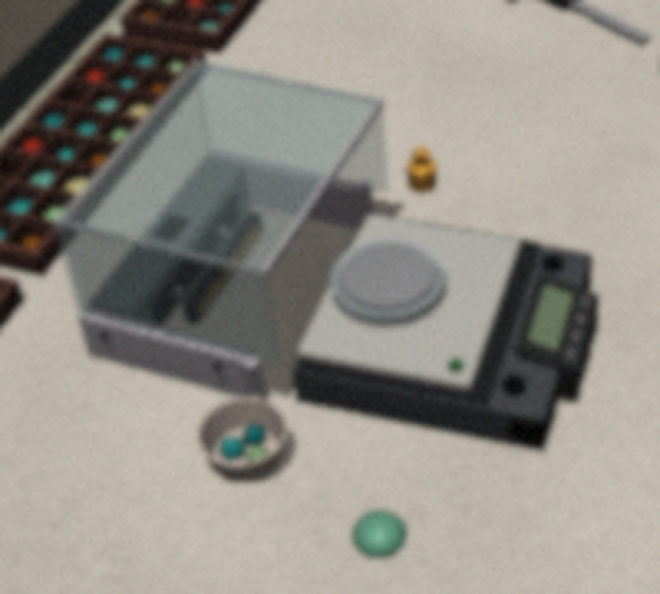

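```bash
cat >> h.py <<'E'
def fitl(p,uv,z):
    X=ray_plane(p,uv,z)[:,:2]; l=cv2.fitLine(X.astype(np.float32),cv2.DIST_HUBER,0,1e-4,1e-4).ravel()
    return l[2:4],l[0:2]
def edges(mask):
    m=cv2.medianBlur(mask.astype(np.uint8),5); n,lab,st,_=cv2.connectedComponentsWithStats(m)
    i=1+np.argmax(st[1:,4]); m=lab==i; x,y,w,h=st[i,:4]
    E={"L":[],"R":[],"F":[],"N":[]}
    for r in range(y+int(.15*h),y+int(.85*h)):
        c=np.flatnonzero(m[r]); E["L"].append((c[0]-.5,r)); E["R"].append((c[-1]+.5,r))
    for c in range(x+int(.12*w),x+int(.88*w)):
        r=np.flatnonzero(m[:,c]); E["F"].append((c,r[0]-.5)); E["N"].append((c,r[-1]+.5))
    return {k:np.array(v) for k,v in E.items()},(x,y,w,h)
E
python3 - <<'E'
from h import *
z=np.load("pics/top0.npz"); im,d=z["im"],z["d"]
p=ctrl.camera_params("top"); P=points(p,d)
win=np.zeros(d.shape,bool); win[100:262,215:315]=1
E,b=edges(win&(P[...,2]>.12)&(P[...,2]<.2)); print("roof",b)
for k in "LRFN":
    c,v=fitl(p,E[k],.142); print(k,c.round(4),"ang",np.degrees(np.arctan2(v[1],v[0])).round(2))
win[:176]=0
E,b=edges(win&(P[...,2]>.02)&(P[...,2]<.1)); print("bal",b)
for k in "LRFN":
    e=E[k]
    if k=="N": e=e[(abs(e[:,0]-258)>18)]
    c,v=fitl(p,e,.04); print(k,c.round(4),"ang",np.degrees(np.arctan2(v[1],v[0])).round(2))
E
```

```text
roof (np.int32(222), np.int32(112), np.int32(81), np.int32(63))
L [0.768  0.1411] ang -2.15
R [ 0.7903 -0.0842] ang -2.24
F [0.8603 0.0467] ang 88.09
N [0.6839 0.0396] ang 88.19
bal (np.int32(226), np.int32(180), np.int32(64), np.int32(71))
L [0.5868 0.1316] ang 2.39
R [ 0.5755 -0.0578] ang 3.1
F [0.6878 0.0403] ang -86.32
N [0.4838 0.0464] ang -86.67
```

```bash
cat >> h.py <<'E'
def goal(pos,yaw_deg,obs=None):
    """shift (mm) in tool axes & turn (deg) to reach tool down with tool y along world yaw+90"""
    o=obs or ctrl.get_obs(); T=Ro.from_rotvec(o["tool_rot"]).as_matrix()
    a=np.radians(yaw_deg); ty=np.array([-np.sin(a),np.cos(a),0]); 
    if ty@T[:,1]<0: ty=-ty
    tx=np.array([0,0,-1.]); G=np.c_[tx,ty,np.cross(tx,ty)]
    return (T.T@(np.array(pos)-o["tool_pos"])*1000).round(1), np.degrees(Ro.from_matrix(T.T@G).as_rotvec()).round(2)
E
python3 - <<'E'
from h import *
o=ctrl.get_obs(); print(Ro.from_rotvec(o["tool_rot"]).as_matrix().round(4))
print(goal([.447,.1025,.12],0)); print(goal([.447,.1025,.012],0))
im=cv2.imread("pics/wrist0.png");cv2.imwrite("pics/w0.png",cv2.resize(im[240:],None,fx=1.4,fy=1.4))
E
```

```text
[[-6.000e-04  2.608e-01  9.654e-01]
 [-1.500e-03  9.654e-01 -2.608e-01]
 [-1.000e+00 -1.600e-03 -2.000e-04]]
(array([  76.5, -408.8,  404.9]), array([-15.12,  -0.02,   0.09]))
(array([ 184.5, -408.6,  404.9]), array([-15.12,  -0.02,   0.09]))
```

```bash
python3 -m handwheel '[0,0.03,-0.2,0.2,-7,0,0, 0,0.077,-0.409,0.405,-15.1,0,0, 0,0.077,-0.409,0.405,-15.1,0,0, 0,0.077,-0.409,0.405,-15.1,0,0, 0,0.077,-0.409,0.405,-15.1,0,0, 0,0.077,-0.409,0.405,-15.1,0,0, 0,0.077,-0.409,0.405,-15.1,0,0, 0,0.077,-0.409,0.405,-15.1,0,0, 0,0.077,-0.409,0.405,-15.1,0,0, 0,0.077,-0.409,0.405,-15.1,0,0, 0,0.077,-0.409,0.405,-15.1,0,0, 0,0.077,-0.409,0.405,-15.1,0,0]' 20
```

```text
t: 1.15
tool_pos: [0.4081, 0.1708, 0.1305]
tool_rot: [0.0, 1.57, 0.0]
contact_force: [0.5, 0.4, 0.0]
opening: 0.0002
```

```bash
python3 - <<'E'
from h import *
print(goal([.447,.1025,.12],0)); print(goal([.44,.1025,.012],0))
E
```

```text
(array([ 10.5, -68.3,  38.9]), array([-0.01,  0.03, -0.01]))
(array([118.5, -68.3,  31.9]), array([-0.01,  0.03, -0.01]))
```

```bash
python3 -m handwheel '[0,0.01,-0.068,0.034,0,0,0, 0,0.01,-0.068,0.034,0,0,0, 0,0.01,-0.068,0.034,0,0,0, 0,0.01,-0.068,0.034,0,0,0]'; python3 - <<'E'
from h import *
o=ctrl.get_obs(); print(o["tool_pos"],o["contact_force"])
im,d=ctrl.get_image("wrist"); cv2.imwrite("pics/w1.png",im); np.savez("pics/w1.npz",im=im,d=d,pos=o["tool_pos"],rot=o["tool_rot"])
E
```

```text
t: 1.48
tool_pos: [0.4417, 0.1032, 0.1202]
tool_rot: [0.004, 1.572, -0.003]
contact_force: [0.2, 0.3, -0.1]
opening: -0.0001
[0.44170749 0.10320502 0.12022709] [ 0.18113599  0.29147181 -0.0651933 ]
```

View pics/w1.png

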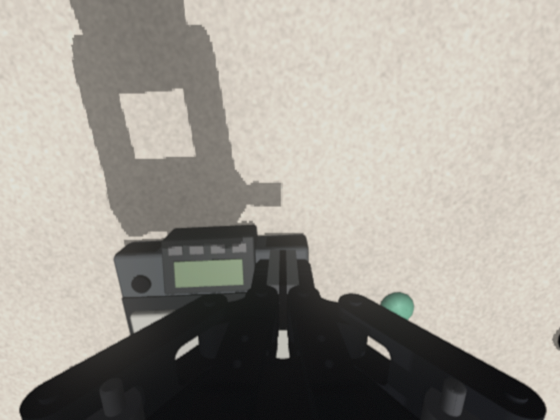

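```bash
python3 - <<'E'
from h import *
z=np.load("pics/w1.npz"); d=z["d"]; o=dict(tool_pos=z["pos"],tool_rot=z["rot"])
p=ctrl.camera_params("wrist"); P=points(p,d,o)
T=Ro.from_rotvec(o["tool_rot"]).as_matrix(); Q=(P-o["tool_pos"])@T
ok=(d>0.02)&(d<.25)
for x in range(0,-110,-10):
    m=ok&(Q[...,0]*1000<x)&(Q[...,0]*1000>=x-10)&(abs(Q[...,1])<.1)&(abs(Q[...,2])<.1)
    if m.sum()>5:
        q=Q[m]*1000; print(x,m.sum(),"y",np.percentile(q[:,1],[1,99]).round(0),"z",np.percentile(q[:,2],[1,99]).round(0))
# balance near edge from wrist
E,b=None,None
mask=(P[...,2]>.02)&(P[...,2]<.06)&(d>.15)
cv2.imwrite("pics/w1m.png",mask*255)
pts=[]
for c in list(range(122,160))+list(range(262,303)):
    r=np.flatnonzero(mask[:,c]); 
    if len(r)>5: pts.append((c,r[0]-.5))
pts=np.array(pts); X=ray_plane(p,pts,.04,o)
print(X[::6].round(4)); l=np.polyfit(X[:,1],X[:,0],1); print("x=",l, "yaw",-np.degrees(np.arctan(l[0])))
E
```

```text
-30 30 y [-7.  5.] z [-11. -10.]
-40 428 y [-14.  12.] z [-11.  -6.]
-50 588 y [-14.  12.] z [-11.  -6.]
-60 592 y [-14.  12.] z [-11.  -6.]
-70 1034 y [-22.  19.] z [-13.  11.]
-80 3589 y [-36.  34.] z [-13.   9.]
-90 5952 y [-42.  40.] z [-12.   9.]
-100 7870 y [-50.  48.] z [-17.   8.]
[[ 0.4837 -0.0504  0.04  ]
 [ 0.4827 -0.0445  0.04  ]
 [ 0.4828 -0.0388  0.04  ]
 [ 0.4828 -0.0331  0.04  ]
 [ 0.4828 -0.0274  0.04  ]
 [ 0.4828 -0.0217  0.04  ]
 [ 0.4818 -0.0159  0.04  ]
 [ 0.4772  0.0867  0.04  ]
 [ 0.4762  0.0924  0.04  ]
 [ 0.4773  0.098   0.04  ]
 [ 0.4763  0.1037  0.04  ]
 [ 0.4763  0.1094  0.04  ]
 [ 0.4763  0.115   0.04  ]
 [ 0.4764  0.1207  0.04  ]]
x= [-0.04328172  0.48128986] yaw 2.478313081873479[ WARN:0@0.716] global loadsave.cpp:1063 imwrite_ Unsupported depth image for selected encoder is fallbacked to CV_8U.
```

View pics/w1m.png

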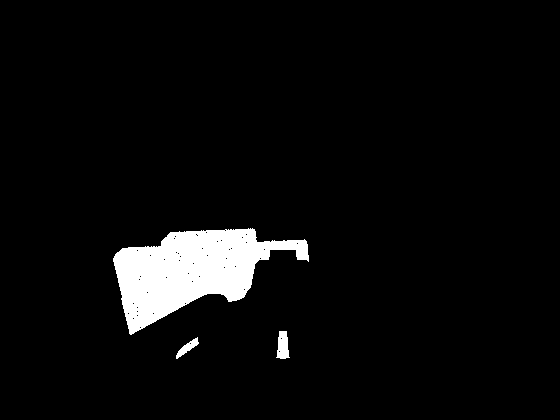

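```bash
python3 -m handwheel '[0,0.04,0.001,0,0,0,0, 0,0.08,0.002,0,0,0,0, 0,0.108,0.002,0,0,0,0, 0,0.108,0.002,0.006,0,0,0, 0,0.108,0.002,0.012,0,0,0, 0,0.108,0.002,0.016,0,0,0, 0,0.108,0.002,0.02,0,0,0, 0,0.108,0.002,0.023,0,0,0, 0,0.108,0.002,0.026,0,0,0, 0,0.108,0.002,0.029,0,0,0, 0,0.108,0.002,0.032,0,0,0, 0,0.108,0.002,0.035,0,0,0]'; python3 - <<'E'
from h import *
o=ctrl.get_obs(); print(o["tool_pos"],o["contact_force"],o["wrist_torque"])
im,d=ctrl.get_image("top"); cv2.imwrite("pics/t2.png",im[130:270,180:340].repeat(3,0).repeat(3,1)); np.savez("pics/t2.npz",im=im,d=d)
E
```

```text
t: 2.53
tool_pos: [0.4771, 0.1067, 0.0131]
tool_rot: [0.0, 1.57, -0.0]
contact_force: [-1.1, -0.3, -1.7]
opening: 0.0002
[0.47707585 0.10666527 0.01306942] [-1.08238622 -0.26722373 -1.67229094] [ 0.04068781 -0.01030819  0.00427345]
```

View pics/t2.png

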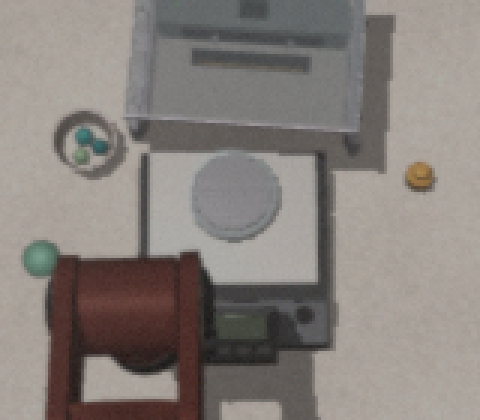

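```bash
python3 - <<'E'
from h import *
o=ctrl.get_obs()
im,d=ctrl.get_image("wrist"); cv2.imwrite("pics/w2.png",im); np.savez("pics/w2.npz",im=im,d=d,pos=o["tool_pos"],rot=o["tool_rot"])
print(o["contact_force"], ctrl.get_obs()["contact_force"])
z=np.load("pics/t2.npz"); im,d=z["im"],z["d"]
p=ctrl.camera_params("top"); P=points(p,d)
for nm in ["top0","t2"]:
    d=np.load(f"pics/{nm}.npz")["d"]; P=points(p,d); M=(P[...,2]>.02)&(P[...,2]<.1); M=cv2.medianBlur(M.astype(np.uint8),5)
    R=[(np.flatnonzero(M[r,215:315])[-1]+215.5,r) for r in range(188,240)]
    F=[(c,np.flatnonzero(M[177:262,c])[0]+176.5) for c in range(232,285)]
    for k,e in (("R",R),("F",F)):
        c,v=fitl(p,np.array(e),.04); print(nm,k,c.round(4),"ang",np.degrees(np.arctan2(v[1],v[0])).round(2))
E
```

```text
[ 0.80736894 -0.13294779 -0.0650661 ] [0.70911122 0.79758506 0.69385913]
top0 R [ 0.5901 -0.0571] ang 3.01
top0 F [0.6872 0.0479] ang -86.41
t2 R [ 0.5901 -0.0571] ang 3.01
t2 F [0.6872 0.0479] ang -86.41
```

View pics/w2.png

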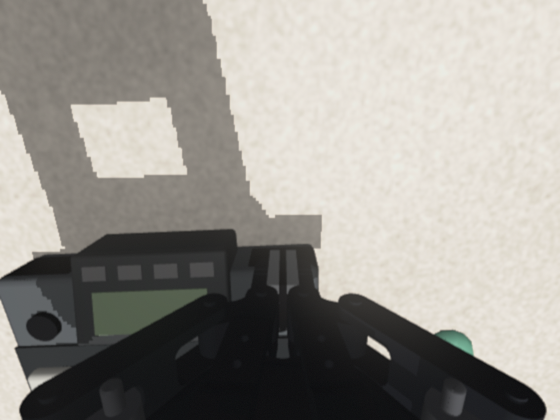

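```bash
python3 - <<'E'
from h import *
z=np.load("pics/w2.npz"); d=z["d"]; o=dict(tool_pos=z["pos"],tool_rot=z["rot"])
p=ctrl.camera_params("wrist"); f,cx,cy=K(p); H=np.linalg.inv(np.array(p["hand_eye"]))
for t in ([0,0,0],[0,0,-.011],[0,0.014,-.011],[-.03,0,-.011]):
    c=H[:3,:3]@np.array(t)+H[:3,3]; print(t,cx+f*c[0]/c[2],cy+f*c[1]/c[2])
P=points(p,d,o)
for c in (60,150,240,250,283,300,308):
    print(c,[(r,*(P[r,c]*1000).round(0)) for r in range(228,300,6)])
im=z["im"]; cv2.imwrite("pics/w2c.png",cv2.resize(cv2.convertScaleAbs(im[210:330,200:350],alpha=2.5),None,fx=5,fy=5,interpolation=cv2.INTER_CUBIC))
E
```

```text
[0, 0, 0] 283.93130282799297 238.72470363959752
[0, 0, -0.011] 283.95635744320805 222.78419101517105
[0, 0.014, -0.011] 305.87173738018873 222.77172323823604
[-0.03, 0, -0.011] 284.3153847954976 241.60540247381766
60 [(228, np.float64(475.0), np.float64(-48.0), np.float64(-1.0)), (234, np.float64(479.0), np.float64(-48.0), np.float64(1.0)), (240, np.float64(483.0), np.float64(-49.0), np.float64(1.0)), (246, np.float64(488.0), np.float64(-51.0), np.float64(0.0)), (252, np.float64(493.0), np.float64(-51.0), np.float64(0.0)), (258, np.float64(492.0), np.float64(-43.0), np.float64(12.0)), (264, np.float64(491.0), np.float64(-36.0), np.float64(22.0)), (270, np.float64(491.0), np.float64(-30.0), np.float64(29.0)), (276, np.float64(491.0), np.float64(-25.0), np.float64(37.0)), (282, np.float64(494.0), np.float64(-24.0), np.float64(39.0)), (288, np.float64(497.0), np.float64(-23.0), np.float64(41.0)), (294, np.float64(501.0), np.float64(-25.0), np.float64(40.0))]
150 [(228, np.float64(475.0), np.float64(15.0), np.float64(0.0)), (234, np.float64(474.0), np.float64(20.0), np.float64(13.0)), (2
[... 3680 characters left out ...]
t64(1.0)), (234, np.float64(479.0), np.float64(123.0), np.float64(1.0)), (240, np.float64(484.0), np.float64(123.0), np.float64(1.0)), (246, np.float64(485.0), np.float64(123.0), np.float64(8.0)), (252, np.float64(484.0), np.float64(122.0), np.float64(19.0)), (258, np.float64(485.0), np.float64(121.0), np.float64(26.0)), (264, np.float64(471.0), np.float64(118.0), np.float64(60.0)), (270, np.float64(470.0), np.float64(117.0), np.float64(67.0)), (276, np.float64(471.0), np.float64(117.0), np.float64(71.0)), (282, np.float64(471.0), np.float64(117.0), np.float64(76.0)), (288, np.float64(464.0), np.float64(115.0), np.float64(92.0)), (294, np.float64(465.0), np.float64(115.0), np.float64(95.0))]
```

View pics/w2c.png

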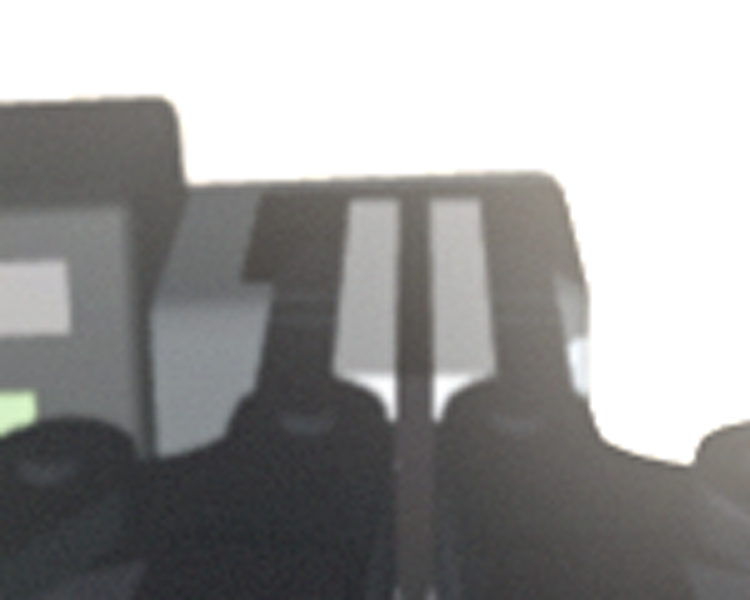

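```bash
python3 - <<'E'
from h import *
im,d=ctrl.get_image("side"); np.savez("pics/s2.npz",im=im,d=d)
cv2.imwrite("pics/s2.png",cv2.resize(im[110:320,180:440],None,fx=3,fy=2.8,interpolation=cv2.INTER_CUBIC))
z=np.load("pics/wrist0.npz"); p=ctrl.camera_params("wrist"); P=points(p,z["d"],dict(tool_pos=[0,0,0],tool_rot=[0,0,0]))
m=(z["d"]>.02)&(z["d"]<.2)&(abs(P[...,1])<.08)&(abs(P[...,2])<.08)
q=P[m]*1000; print(np.percentile(q[:,0],[99,99.9,100]))
for r in range(255,300,6): print(r,(P[r,183]*1000).round(0),z["d"][r,183])
E
```

```text
[-55.17272563 -49.35736206 -47.30372789]
255 [ 195. -139.  107.] 0.4097362
261 [ 196. -140.  117.] 0.41387802
267 [-58. -46. -11.] 0.13362586
273 [-63. -44. -11.] 0.1283806
279 [-64. -44.  -8.] 0.12776773
285 [-65. -44.  -6.] 0.12777548
291 [-67. -44.  -4.] 0.12653211
297 [-68. -43.  -2.] 0.12590452
```

View pics/s2.png

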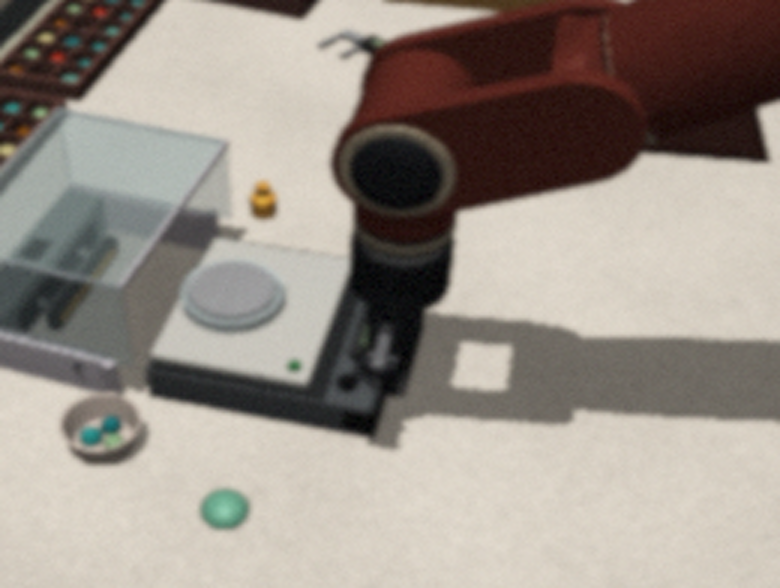

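```bash
python3 - <<'E'
from h import *
z=np.load("pics/s2.npz"); im,d=z["im"],z["d"]; p=ctrl.camera_params("side"); P=points(p,d)
f,cx,cy=K(p); R=np.array(p["R"]);t=np.array(p["t"])
for X in ([.477,.1067,.013],[.477,.1067,.05],[.488,.1067,0.013],[.485,.128,.04],[.485,.128,0]):
    c=R@np.array(X)+t; print(X,cx+f*c[0]/c[2],cy+f*c[1]/c[2])
for c in (298,302,306,310,314):
    print(c,[(r,*(P[r,c]*1000).round(0).astype(int).tolist()) for r in range(210,272,4)])
cv2.imwrite("pics/s2c.png",cv2.resize(cv2.convertScaleAbs(im[190:275,270:350],alpha=2.5),None,fx=7,fy=7,interpolation=cv2.INTER_CUBIC))
E
```

```text
[0.477, 0.1067, 0.013] 309.30554845233195 258.07265258965657
[0.477, 0.1067, 0.05] 310.00221736005255 248.13302794148245
[0.488, 0.1067, 0.013] 305.04615580700914 257.09043089666227
[0.485, 0.128, 0.04] 304.4647122720538 256.4604949995147
[0.485, 0.128, 0] 303.85737479618405 267.02996485632497
298 [(210, 504, 134, 193), (214, 503, 135, 183), (218, 535, 4, 41), (222, 532, 17, 40), (226, 525, 42, 50), (230, 521, 58, 52), (234, 517, 72, 53), (238, 517, 72, 39), (242, 513, 84, 37), (246, 508, 105, 47), (250, 506, 112, 39), (254, 502, 125, 40), (258, 501, 127, 27), (262, 501, 128, 14), (266, 500, 129, -1), (270, 496, 142, 1)]
302 [(210, 494, 140, 201), (214, 493, 141, 190), (218, 492, 142, 179), (222, 496, 123, 149), (226, 495, 125, 138), (230, 512, 52, 50), (234, 508, 67, 51), (238, 485, 165, 142), (242, 484, 166, 131), (246, 499, 97, 41), (250, 496, 110, 41), (254, 493, 122, 40), (258, 491, 127, 31), (262, 491, 127, 16), (266, 490, 126, -1), (270, 487, 136, -3)]
306 [(210, 484, 145, 208), (214, 484, 143, 195), (218, 483, 143, 183), (222, 483, 143, 171), (226, 482, 144, 161), (230, 481, 
[... 209 characters left out ...]
8, 134, -2)]
310 [(210, 475, 144, 210), (214, 475, 143, 198), (218, 474, 144, 187), (222, 474, 143, 174), (226, 473, 145, 164), (230, 472, 148, 154), (234, 476, 123, 116), (238, 470, 151, 133), (242, 466, 168, 139), (246, 475, 120, 72), (250, 474, 120, 59), (254, 481, 80, -2), (258, 477, 95, 0), (262, 474, 108, 1), (266, 471, 119, -2), (270, 468, 132, -1)]
314 [(210, 467, 143, 211), (214, 467, 142, 199), (218, 466, 143, 188), (222, 467, 133, 166), (226, 467, 129, 150), (230, 467, 128, 137), (234, 467, 124, 119), (238, 466, 121, 104), (242, 467, 113, 81), (246, 467, 107, 61), (250, 474, 66, 0), (254, 471, 77, -2), (258, 468, 92, 0), (262, 465, 103, -2), (266, 462, 117, 0), (270, 459, 130, 1)]
```

View pics/s2c.png

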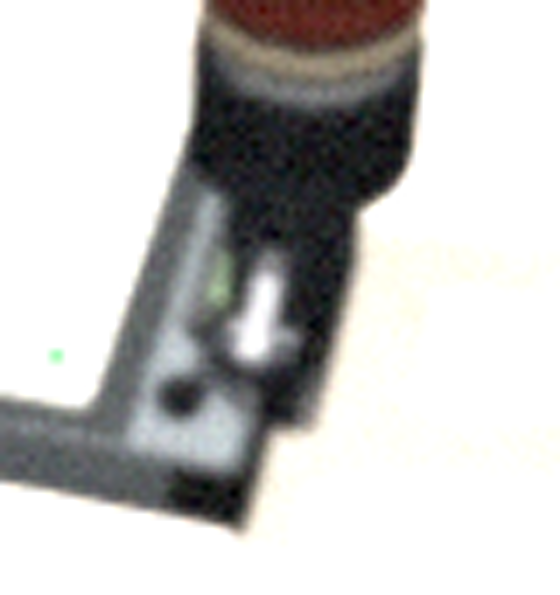

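The wrist and side depths both put the visible fingertips about 38 mm above the reported TCP. Before I push, I'll back off and check by feel against the bare counter.

```bash
python3 -m handwheel '[0,0,0,-0.03,0,0,0, 0,0.006,0,-0.03,0,0,0, 0,0.009,0,-0.03,0,0,0, 0,0.010,0,-0.03,0,0,0, 0,0.011,0,-0.03,0,0,0, 0,0.012,0,-0.03,0,0,0, 0,0.013,0,-0.03,0,0,0, 0,0.014,0,-0.03,0,0,0]'
```

```text
t: 3.35
tool_pos: [0.4473, 0.1067, -0.001]
tool_rot: [0.0, 1.57, -0.0]
contact_force: [-0.0, -0.2, 0.5]
opening: -0.0003
```

```bash
python3 -m handwheel '[0,0.001,0,0,0,0,0, 0,0.002,0,0,0,0,0, 0,0.003,0,0,0,0,0, 0,0.004,0,0,0,0,0]'
```

```text
t: 3.68
tool_pos: [0.4467, 0.1067, -0.0053]
tool_rot: [0.0, 1.571, -0.0]
contact_force: [-0.9, -0.3, -0.2]
opening: -0.0002
```

```bash
python3 -m handwheel '[0,0.004,0,0,0,0,0, 0,0.008,0,0,0,0,0, 0,0.011,0,0,0,0,0, 0,0.014,0,0,0,0,0]'; python3 - <<'E'
from h import *
o=ctrl.get_obs(); print(o["tool_pos"],o["contact_force"],o["q"].round(3))
for n in ("side","wrist"):
    im,d=ctrl.get_image(n); p=ctrl.camera_params(n); P=points(p,d,o); np.savez("pics/%s3.npz"%n,im=im,d=d)
    w=(abs(P[...,0]-.4467)<.03)&(abs(P[...,1]-.1067)<.03)&(P[...,2]<.1)&(P[...,2]>.006)
    zz=P[...,2][w]; print(n,w.sum(),np.histogram(zz,[.006,.01,.014,.018,.022,.026,.03,.04,.05,.06])[0])
    c=im[190:280,270:350] if n=="side" else im[180:330,200:370]
    cv2.imwrite("pics/%s3.png"%n,cv2.resize(cv2.convertScaleAbs(c,alpha=2),None,fx=4,fy=4,interpolation=cv2.INTER_CUBIC))
E
```

```text
t: 4.02
tool_pos: [0.4464, 0.1067, -0.0198]
tool_rot: [0.0, 1.571, -0.0]
contact_force: [-0.3, -0.5, 0.2]
opening: 0.0
[ 0.44635083  0.10667092 -0.01979055] [-0.34885865 -0.46854889  0.23385566] [ 0.072 -0.1    2.154 -0.     1.088 -1.498]
side 117 [ 0  0  1  7 10  7 25  4  2]
wrist 15962 [   0    0    1   63  162  215  587  594 1016]
```

View pics/side3.png

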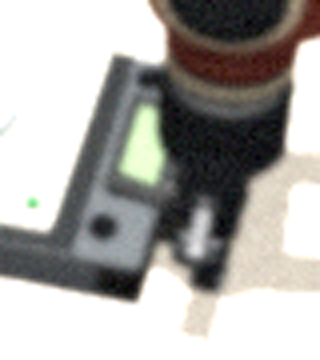

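View pics/wrist3.png

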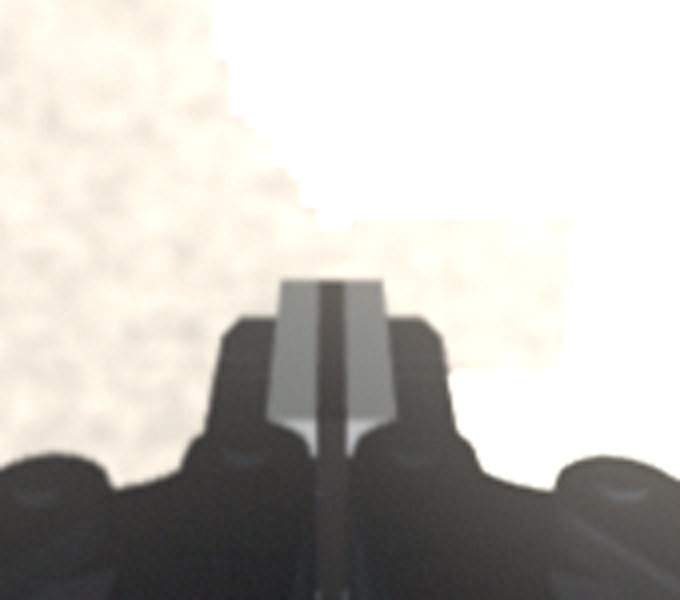

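```bash
python3 -m handwheel '[0,0.001,0.004,0.01,0,0,0, 0,0.002,0.004,0.02,0,0,0, 0,0.002,0.004,0.024,0,0,0, 0,0.002,0.004,0.027,0,0,0, 0,0.002,0.004,0.03,0,0,0, 0,0.002,0.004,0.033,0,0,0, 0,0.002,0.004,0.036,0,0,0]'; python3 -m handwheel '[0,0,0,0.002,0,0,0, 0,0,0,0.004,0,0,0]'
```

```text
t: 4.7
tool_pos: [0.4793, 0.1117, -0.0219]
tool_rot: [0.002, 1.579, 0.001]
contact_force: [-9.4, 3.7, 5.6]
opening: 0.0002
t: 4.87
tool_pos: [0.4834, 0.1117, -0.0219]
tool_rot: [0.002, 1.578, 0.001]
contact_force: [-9.2, 4.2, 6.2]
opening: -0.0004
```

```bash
python3 -m handwheel '[0,0,0,0.003,0,0,0, 0,0,0,0.006,0,0,0, 0,0,0,0.009,0,0,0, 0,0,0,0.012,0,0,0]'; cat >> h.py <<'E'
def look(tag):
    o=ctrl.get_obs(); im,d=ctrl.get_image("wrist"); np.savez(f"pics/w{tag}.npz",im=im,d=d,pos=o["tool_pos"],rot=o["tool_rot"]); cv2.imwrite(f"pics/w{tag}.png",im)
    im,d=ctrl.get_image("top"); np.savez(f"pics/t{tag}.npz",im=im,d=d)
    cv2.imwrite(f"pics/t{tag}.png",cv2.resize(im[95:265,180:340],None,fx=3.5,fy=3.5,interpolation=cv2.INTER_CUBIC))
    im,d=ctrl.get_image("side"); np.savez(f"pics/s{tag}.npz",im=im,d=d)
    cv2.imwrite(f"pics/s{tag}.png",cv2.resize(im[130:310,140:340],None,fx=3.3,fy=3.3,interpolation=cv2.INTER_CUBIC))
    print(o["t"],o["tool_pos"].round(4),o["contact_force"].round(1))
E
python3 - <<'E'
from h import *
look(4)
E
```

```text
t: 5.2
tool_pos: [0.4953, 0.1117, -0.022]
tool_rot: [0.002, 1.578, 0.001]
contact_force: [-9.0, 3.2, 4.4]
opening: -0.0001
5.2 [ 0.4953  0.1117 -0.022 ] [-9.   3.2  4.4]
```

View pics/w4.png

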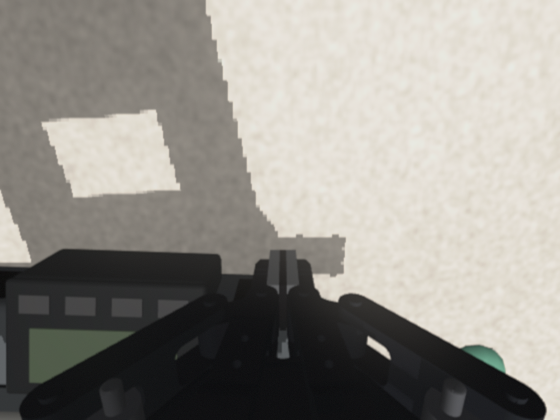

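View pics/t4.png

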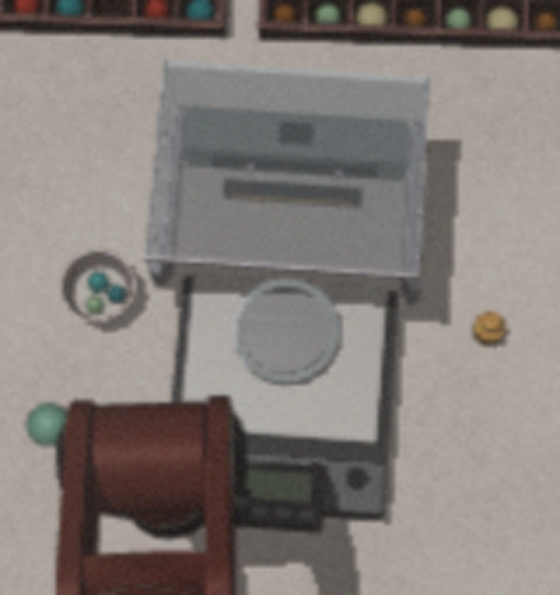

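View pics/s4.png

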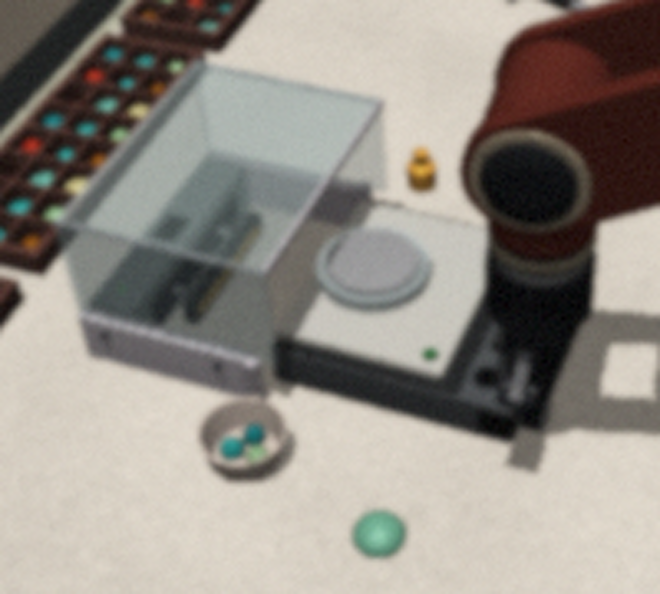

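```bash
cat >> h.py <<'E'
MOUTH=np.array([.7146,.0311]); BY=-2.1
def topfit(tag,Rr=(185,236),Fc=(240,288),F=True,L=None):
    p=ctrl.camera_params("top"); d=np.load(f"pics/t{tag}.npz")["d"]; P=points(p,d); M=(P[...,2]>.02)&(P[...,2]<.1); M=cv2.medianBlur(M.astype(np.uint8),5)
    out={}
    for k in "RFL":
        if k=="R": e=[(np.flatnonzero(M[r,215:315])[-1]+215.5,r) for r in range(*Rr)]
        elif k=="F":
            if not F: continue
            e=[(c,np.flatnonzero(M[174:262,c])[0]+173.5) for c in range(*Fc)]
        else:
            if not L: continue
            e=[(np.flatnonzero(M[r,215:315])[0]+214.5,r) for r in range(*L)]
        c,v=fitl(p,np.array(e),.04); a=np.degrees(np.arctan2(v[1],v[0])); print(k,c.round(4),"ang",a.round(2)); out[k]=(c,v)
    return out
E
python3 - <<'E'
from h import *
topfit(4,Rr=(185,240),L=(182,205))
z=np.load("pics/t4.npz"); p=ctrl.camera_params("top"); P=points(p,z["d"])
M=(P[...,2]>.02)&(P[...,2]<.1)
for r in range(172,184): print(r,''.join('#' if v else '.' for v in M[r,220:310]))
# near edge right side, from wrist & top
z=np.load("pics/w4.npz"); o=dict(tool_pos=z["pos"],tool_rot=z["rot"]); pw=ctrl.camera_params("wrist"); Q=points(pw,z["d"],o)
for c in (2,10,40,120,200,215,225,235,245,255,310,320): 
    m=(Q[:,c,2]>.008)&(Q[:,c,2]<.033)&(z["d"][:,c]>.1); print(c,m.sum(),Q[m,c].mean(0).round(4) if m.any() else '')
E
```

```text
R [ 0.5915 -0.0643] ang -2.45
F [0.7041 0.0241] ang 87.63
L [0.6393 0.1231] ang -1.97
172 ....#####.................................................................................
173 ...#####........#.........................................................................
174 ...####......#################............................................................
175 ....###.....###################################............................###.#..........
176 ....##......#############################################...................##.##.........
177 ....##......##########################################################......##.##.........
178 ............##############################################################..#.###.........
179 ............########################################.#####################...###..........
180 ............##############################################################...#............
181 ............##############################################################...#............
182 ............#########################################.####################...#............
183 ............##############################################################................
2 27 [ 0.5013 -0.0334  0.0215]
10 9 [ 0.5013 -0.037   0.0126]
40 8 [ 0.4876 -0.0046  0.0292]
120 22 [0.4889 0.0295 0.0223]
200 21 [0.4907 0.0691 0.0216]
215 40 [0.4959 0.0764 0.022 ]
225 18 [0.5062 0.0801 0.0176]
235 24 [0.5063 0.0856 0.0192]
245 17 [0.5062 0.0906 0.0171]
255 8 [0.4894 0.0974 0.0282]
310 9 [0.4894 0.1238 0.0288]
320 0
```

```bash
python3 -m handwheel '[0,0,0,-0.03,0,0,0, 0,0,-0.04,-0.034,0,0,0, 0,0,-0.08,-0.034,0,0,0, 0,0,-0.12,-0.034,0,0,0, 0,0,-0.16,-0.034,0,0,0, 0,0,-0.16,-0.022,0,0,0, 0,0,-0.16,-0.012,0,0,0, 0,0,-0.16,-0.007,0,0,0, 0,0,-0.159,-0.004,0,0,0, 0,0,-0.158,-0.001,0,0,0, 0,0,-0.157,0.002,0,0,0, 0,0,-0.156,0.005,0,0,0]'; python3 -m handwheel '[0,0,0.001,0.003,0,0,0, 0,0,0.002,0.006,0,0,0]'; python3 - <<'E'
from h import *
look(5)
topfit(5,Rr=(182,205),L=(182,240),F=False)
E
```

```text
t: 6.35
tool_pos: [0.5013, -0.0443, -0.0222]
tool_rot: [-0.003, 1.577, 0.002]
contact_force: [-6.7, -3.9, 2.0]
opening: 0.0001
t: 6.52
tool_pos: [0.507, -0.0422, -0.0224]
tool_rot: [-0.004, 1.578, 0.002]
contact_force: [-15.2, -9.1, 7.4]
opening: -0.0001
6.5167 [ 0.507  -0.0422 -0.0224] [-15.2  -9.1   7.4]
R [ 0.6456 -0.0571] ang 1.53
L [0.5784 0.1323] ang 0.77
```

View pics/t5.png

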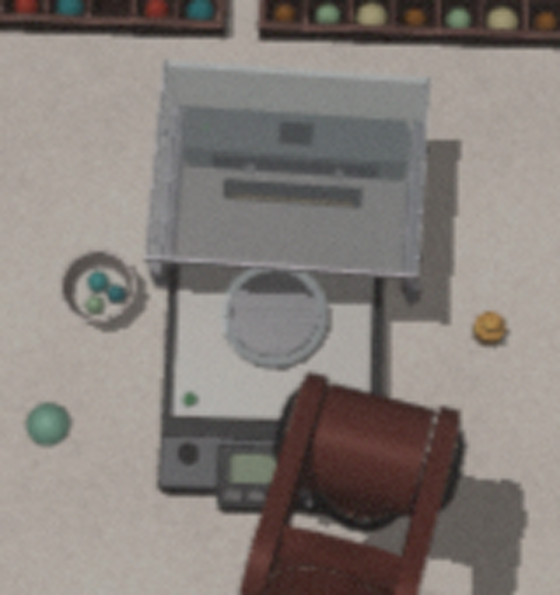

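View pics/w5.png

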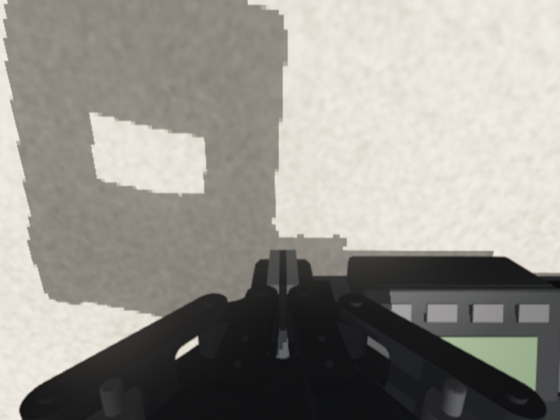

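```bash
python3 -m handwheel '[0,0,0,-0.034,0,0,0, 0,0,0.04,-0.037,0,0,0, 0,0,0.08,-0.037,0,0,0, 0,0,0.12,-0.037,0,0,0, 0,0,0.15,-0.037,0,0,0, 0,0,0.15,-0.022,0,0,0, 0,0,0.15,-0.012,0,0,0, 0,0,0.15,-0.007,0,0,0, 0,0,0.15,-0.004,0,0,0, 0,0,0.151,-0.001,0,0,0, 0,0,0.152,0.002,0,0,0, 0,0,0.153,0.005,0,0,0]'; python3 -m handwheel '[0,0,0.001,0.003,0,0,0]'; python3 - <<'E'
from h import *
look(6)
topfit(6,Rr=(182,235),L=(182,200),F=False)
E
```

```text
t: 7.67
tool_pos: [0.511, 0.1093, -0.0222]
tool_rot: [0.002, 1.58, -0.001]
contact_force: [-8.3, 1.6, 4.7]
opening: -0.0004
t: 7.75
tool_pos: [0.5143, 0.1104, -0.0222]
tool_rot: [0.002, 1.579, -0.001]
contact_force: [-9.1, 1.7, 6.2]
opening: 0.0005
7.75 [ 0.5143  0.1104 -0.0222] [-9.1  1.7  6.2]
R [ 0.5892 -0.0562] ang -2.24
L [0.6503 0.1304] ang -1.44
```

View pics/t6.png

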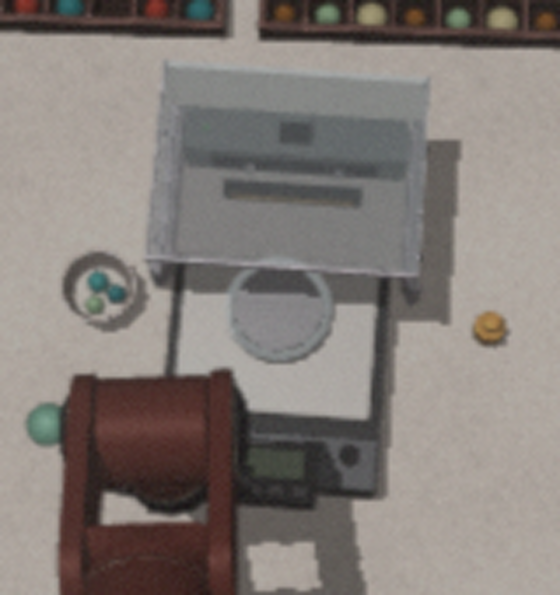

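View pics/w6.png

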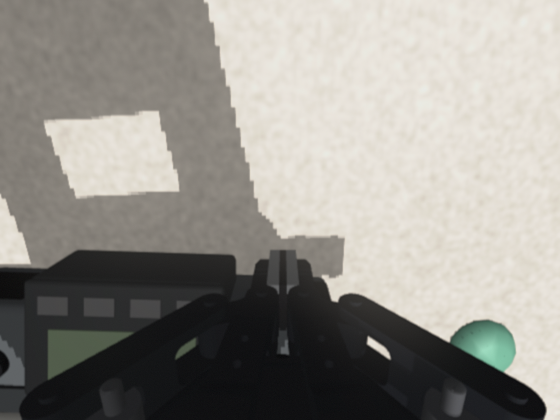

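```bash
python3 - <<'E'
from h import *
z=np.load("pics/top0.npz"); im=z["im"]; p=ctrl.camera_params("top")
c=im[105:185,215:310]; cv2.imwrite("pics/bar.png",cv2.resize(cv2.convertScaleAbs(c,alpha=1.6),None,fx=8,fy=7,interpolation=cv2.INTER_CUBIC))
ex=np.array([np.cos(np.radians(BY)),np.sin(np.radians(BY))])
for c in (255,263,271):
  for r in range(136,164): 
    b=[((ray_plane(p,(c,r),h)[0,:2]-MOUTH)@ex*1000).round(0) for h in (0,.01,.032,.05)]
    print(c,r,im[r,c].tolist(),b) if c==263 or True and im[r,c].sum()<250 else None
z=np.load("pics/side0.npz"); im=z["im"]
cv2.imwrite("pics/bars.png",cv2.resize(cv2.convertScaleAbs(im[150:250,160:260],alpha=1.6),None,fx=6,fy=6,interpolation=cv2.INTER_CUBIC))
E
```

```text
255 139 [83, 82, 79] [np.float64(118.0), np.float64(115.0), np.float64(107.0), np.float64(100.0)]
255 140 [74, 74, 73] [np.float64(115.0), np.float64(111.0), np.float64(103.0), np.float64(97.0)]
255 141 [70, 66, 64] [np.float64(112.0), np.float64(108.0), np.float64(100.0), np.float64(94.0)]
255 142 [72, 69, 69] [np.float64(108.0), np.float64(105.0), np.float64(97.0), np.float64(90.0)]
255 143 [81, 81, 79] [np.float64(105.0), np.float64(101.0), np.float64(94.0), np.float64(87.0)]
255 147 [75, 74, 73] [np.float64(92.0), np.float64(88.0), np.float64(80.0), np.float64(74.0)]
255 148 [71, 71, 69] [np.float64(88.0), np.float64(85.0), np.float64(77.0), np.float64(71.0)]
255 149 [67, 67, 65] [np.float64(85.0), np.float64(82.0), np.float64(74.0), np.float64(68.0)]
255 150 [73, 71, 72] [np.float64(82.0), np.float64(78.0), np.float64(71.0), np.float64(65.0)]
263 136 [89, 89, 85] [np.float64(130.0), np.float64(127.0), np.float64(118.0), np.float64(112.0)]
263 137 [99, 97, 94] [np.float64(127.0), np.float64(123.0), np.float64(115.0), np.float64(108.0)]
263 138 [95, 93, 88] [np.float64(124.0), np.
[... 2521 characters left out ...]
p.float64(104.0), np.float64(97.0)]
271 142 [67, 65, 65] [np.float64(112.0), np.float64(108.0), np.float64(100.0), np.float64(94.0)]
271 143 [72, 70, 69] [np.float64(109.0), np.float64(105.0), np.float64(97.0), np.float64(91.0)]
271 144 [76, 76, 71] [np.float64(105.0), np.float64(102.0), np.float64(94.0), np.float64(87.0)]
271 148 [79, 79, 78] [np.float64(92.0), np.float64(88.0), np.float64(81.0), np.float64(74.0)]
271 149 [72, 69, 67] [np.float64(89.0), np.float64(85.0), np.float64(77.0), np.float64(71.0)]
271 150 [71, 68, 68] [np.float64(85.0), np.float64(82.0), np.float64(74.0), np.float64(68.0)]
271 151 [74, 72, 73] [np.float64(82.0), np.float64(79.0), np.float64(71.0), np.float64(65.0)]
```

View pics/bar.png

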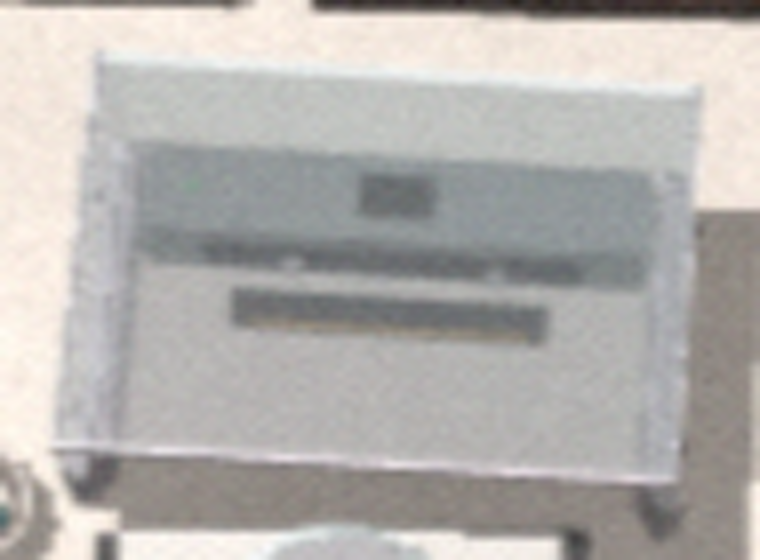

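View pics/bars.png

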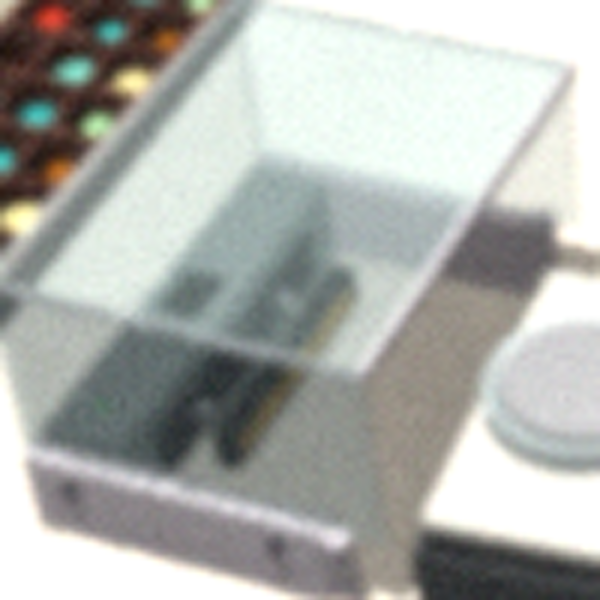

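```bash
python3 -m handwheel '[0,0,0,-0.034,0,0,0, 0,0,-0.04,-0.036,0,0,0, 0,0,-0.08,-0.036,0,0,0, 0,0,-0.12,-0.036,0,0,0, 0,0,-0.147,-0.036,0,0,0, 0,0,-0.147,-0.02,0,0,0, 0,0,-0.147,-0.011,0,0,0, 0,0,-0.147,-0.008,0,0,0, 0,0,-0.147,-0.005,0,0,0, 0,0,-0.147,-0.002,0,0,0, 0,0,-0.147,0.001,0,0,0]'; python3 - <<'E'
from h import *
look(7)
topfit(7,Rr=(182,200),L=(182,235),F=False)
E
```

```text
t: 8.82
tool_pos: [0.5152, -0.0363, -0.0222]
tool_rot: [-0.002, 1.58, 0.0]
contact_force: [-18.2, -7.6, 11.7]
opening: 0.0001
8.8167 [ 0.5152 -0.0363 -0.0222] [-18.2  -7.6  11.7]
R [ 0.6619 -0.0567] ang 1.53
L [0.5826 0.1346] ang -0.96
```

```bash
python3 -m handwheel '[0,0,0,-0.034,0,0,0, 0,0,0.04,-0.036,0,0,0, 0,0,0.08,-0.036,0,0,0, 0,0,0.12,-0.036,0,0,0, 0,0,0.156,-0.036,0,0,0, 0,0,0.156,-0.02,0,0,0, 0,0,0.156,-0.008,0,0,0, 0,0,0.156,0,0,0,0, 0,0,0.156,0.003,0,0,0, 0,0,0.155,0.006,0,0,0, 0,0,0.154,0.009,0,0,0, 0,0,0.153,0.012,0,0,0]'; python3 - <<'E'
from h import *
look(8)
topfit(8,Rr=(182,235),L=(182,200),F=False)
E
```

```text
t: 9.97
tool_pos: [0.5274, 0.1179, -0.0222]
tool_rot: [0.002, 1.578, 0.001]
contact_force: [-7.0, 4.2, 4.6]
opening: -0.0
9.9667 [ 0.5274  0.1179 -0.0222] [-7.   4.2  4.6]
R [ 0.6301 -0.0603] ang -2.78
L [0.6508 0.1171] ang 53.98
```

View pics/t8.png

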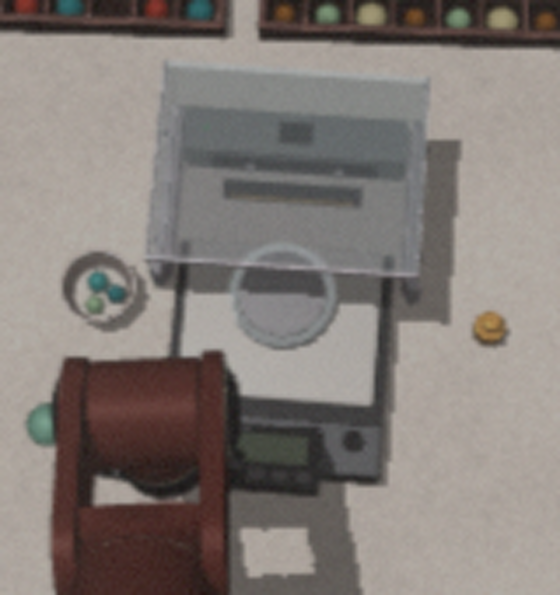

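View pics/w8.png

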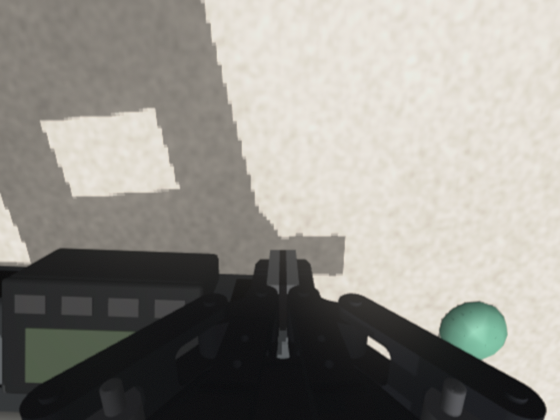

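```bash
python3 -m handwheel '[0,0,0,-0.034,0,0,0, 0,0,-0.04,-0.038,0,0,0, 0,0,-0.08,-0.038,0,0,0, 0,0,-0.12,-0.038,0,0,0, 0,0,-0.155,-0.038,0,0,0, 0,0,-0.155,-0.022,0,0,0, 0,0,-0.155,-0.013,0,0,0, 0,0,-0.155,-0.009,0,0,0, 0,0,-0.156,-0.006,0,0,0, 0,0,-0.157,-0.003,0,0,0, 0,0,-0.158,0,0,0,0, 0,0,-0.159,0.003,0,0,0]'; python3 - <<'E'
from h import *
look(9)
topfit(9,Rr=(182,194),L=(182,230),F=False)
E
```

```text
t: 11.12
tool_pos: [0.5306, -0.0414, -0.0219]
tool_rot: [-0.002, 1.579, 0.001]
contact_force: [-9.4, -2.5, 6.8]
opening: -0.0
11.1167 [ 0.5306 -0.0414 -0.0219] [-9.4 -2.5  6.8]
R [ 0.667  -0.0587] ang -4.37
L [0.5963 0.1306] ang 0.98
```

View pics/t9.png

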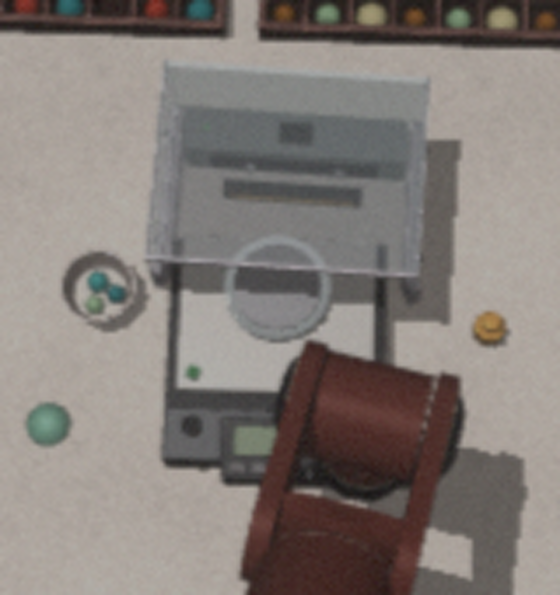

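```bash
cat >> h.py <<'E'
def nearfit(tag):
    z=np.load(f"pics/w{tag}.npz"); o=dict(tool_pos=z["pos"],tool_rot=z["rot"]); p=ctrl.camera_params("wrist"); Q=points(p,z["d"],o)
    ty=o["tool_pos"][1]
    m=(Q[...,2]>.012)&(Q[...,2]<.034)&(z["d"]>.12)&(abs(Q[...,1]-ty)>.018)&(Q[...,0]>o["tool_pos"][0]-.03)
    q=Q[m]; y,x=q[:,1],q[:,0]
    # console face (closer by 15mm) vs bumpers: histogram residual with iterated fit
    from scipy.optimize import least_squares
    best=None
    for x0 in np.linspace(np.percentile(x,5),np.percentile(x,99),25):
        for a in np.radians(np.linspace(-6,3,19)):
            n=(abs(x-(x0-np.tan(a)*(y-.035)))<.002); ys=y[n]; s=n.sum() if len(ys) and np.ptp(ys)>.06 else 0
            if best is None or s>best[0]: best=(s,x0,a,n)
    n=best[3]; l=np.polyfit(y[n]-.035,x[n],1); print("near face: x at y=.035",l[1].round(4),"yaw",-np.degrees(np.arctan(l[0])).round(2),"n",best[0],"y range",y[n].min().round(3),y[n].max().round(3))
E
python3 - <<'E'
from h import *
for t in (4,5,6,7,8,9): nearfit(t)
E
```

```text
near face: x at y=.035 0.4893 yaw -2.53 n 3766 y range -0.01 0.077
near face: x at y=.035 0.5037 yaw 0.37 n 3681 y range -0.008 0.08
near face: x at y=.035 0.5084 yaw -2.32 n 3604 y range -0.003 0.083
near face: x at y=.035 0.5138 yaw -1.04 n 3642 y range -0.004 0.083
near face: x at y=.035 0.5209 yaw -2.72 n 3730 y range -0.005 0.082
near face: x at y=.035 0.5276 yaw 0.22 n 3652 y range -0.01 0.078
```

```bash
python3 -m handwheel '[0,0,0,-0.034,0,0,0, 0,0,0.04,-0.038,0,0,0, 0,0,0.08,-0.038,0,0,0, 0,0,0.12,-0.038,0,0,0, 0,0,0.155,-0.036,0,0,0, 0,0,0.155,-0.018,0,0,0, 0,0,0.155,-0.006,0,0,0, 0,0,0.155,0,0,0,0, 0,0,0.156,0.003,0,0,0, 0,0,0.157,0.006,0,0,0, 0,0,0.157,0.009,0,0,0, 0,0,0.158,0.012,0,0,0]'; python3 - <<'E'
from h import *
look(10); nearfit(10)
topfit(10,Rr=(182,230),F=False)
E
```

```text
t: 12.27
tool_pos: [0.5419, 0.1171, -0.022]
tool_rot: [0.0, 1.579, 0.001]
contact_force: [-9.8, 3.5, 6.9]
opening: -0.0001
12.2667 [ 0.5419  0.1171 -0.022 ] [-9.8  3.5  6.9]
near face: x at y=.035 0.5351 yaw -2.97 n 3769 y range -0.006 0.081
R [ 0.6029 -0.0592] ang -3.04
```

```bash
python3 -m handwheel '[0,0,0,-0.034,0,0,0, 0,0,-0.04,-0.038,0,0,0, 0,0,-0.08,-0.038,0,0,0, 0,0,-0.12,-0.038,0,0,0, 0,0,-0.157,-0.038,0,0,0, 0,0,-0.157,-0.022,0,0,0, 0,0,-0.157,-0.013,0,0,0, 0,0,-0.157,-0.009,0,0,0, 0,0,-0.157,-0.006,0,0,0, 0,0,-0.157,-0.003,0,0,0, 0,0,-0.157,0,0,0,0, 0,0,-0.158,0.003,0,0,0]'; python3 - <<'E'
from h import *
look(11); nearfit(11)
topfit(11,Rr=(182,190),L=(182,225),F=False)
E
```

```text
t: 13.42
tool_pos: [0.5457, -0.041, -0.0222]
tool_rot: [-0.003, 1.578, 0.002]
contact_force: [-8.4, -3.2, 6.2]
opening: 0.0002
13.4167 [ 0.5457 -0.041  -0.0222] [-8.4 -3.2  6.2]
near face: x at y=.035 0.5436 yaw -0.46 n 3654 y range -0.008 0.08
R [ 0.6735 -0.0579] ang -9.02
L [0.6375 0.1322] ang 0.62
```

View pics/t11.png

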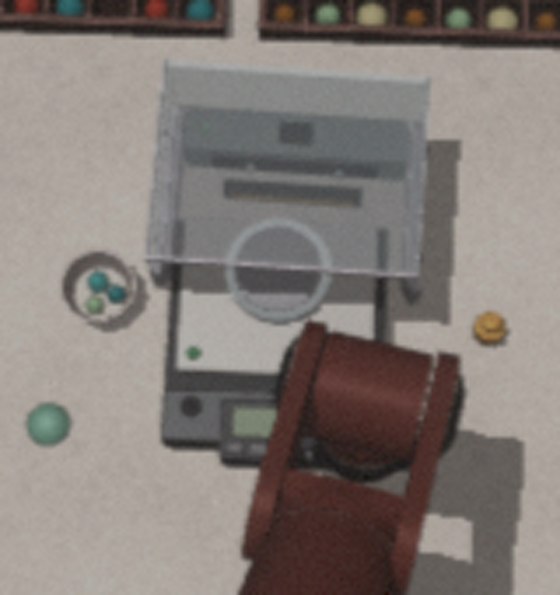

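```bash
python3 -m handwheel '[0,0,0,-0.034,0,0,0, 0,0,0.04,-0.038,0,0,0, 0,0,0.08,-0.038,0,0,0, 0,0,0.12,-0.038,0,0,0, 0,0,0.156,-0.034,0,0,0, 0,0,0.156,-0.016,0,0,0, 0,0,0.156,-0.004,0,0,0, 0,0,0.156,0.001,0,0,0, 0,0,0.156,0.004,0,0,0, 0,0,0.157,0.007,0,0,0, 0,0,0.157,0.01,0,0,0, 0,0,0.157,0.013,0,0,0]'; python3 - <<'E'
from h import *
look(12); nearfit(12)
topfit(12,Rr=(182,225),F=False)
E
```

```text
t: 14.57
tool_pos: [0.5578, 0.1169, -0.022]
tool_rot: [0.001, 1.579, 0.002]
contact_force: [-9.7, 4.5, 7.1]
opening: 0.0
14.5667 [ 0.5578  0.1169 -0.022 ] [-9.7  4.5  7.1]
near face: x at y=.035 0.5509 yaw -4.7 n 4063 y range -0.005 0.246
R [ 0.6054 -0.0582] ang -3.34
```

```bash
sed -i 's/&(abs(Q\[...,1\]-ty)>.018)/\&(abs(Q[...,1]-ty)>.018)\&(Q[...,1]>-.06)\&(Q[...,1]<.1)/' h.py; python3 - <<'E'
from h import *
nearfit(12); nearfit(11)
E
```

```text
near face: x at y=.035 0.5509 yaw -3.08 n 3768 y range -0.006 0.082
near face: x at y=.035 0.5436 yaw -0.45 n 3647 y range -0.008 0.079
```

```bash
python3 -m handwheel '[0,0,0,-0.034,0,0,0, 0,0,-0.04,-0.038,0,0,0, 0,0,-0.08,-0.038,0,0,0, 0,0,-0.12,-0.038,0,0,0, 0,0,-0.157,-0.038,0,0,0, 0,0,-0.157,-0.022,0,0,0, 0,0,-0.157,-0.013,0,0,0, 0,0,-0.157,-0.009,0,0,0, 0,0,-0.157,-0.006,0,0,0, 0,0,-0.157,-0.003,0,0,0, 0,0,-0.157,0,0,0,0, 0,0,-0.157,0.002,0,0,0]'; python3 - <<'E'
from h import *
look(13); nearfit(13)
topfit(13,Rr=(182,190),L=(182,220),F=False)
E
```

```text
t: 15.72
tool_pos: [0.5608, -0.0413, -0.0221]
tool_rot: [-0.003, 1.578, 0.001]
contact_force: [-14.9, -5.4, 9.7]
opening: -0.0001
15.7167 [ 0.5608 -0.0413 -0.0221] [-14.9  -5.4   9.7]
near face: x at y=.035 0.5592 yaw -0.86 n 3646 y range -0.007 0.081
R [ 0.6724 -0.0244] ang -78.91
L [0.6366 0.1324] ang 0.3
```

View pics/t13.png

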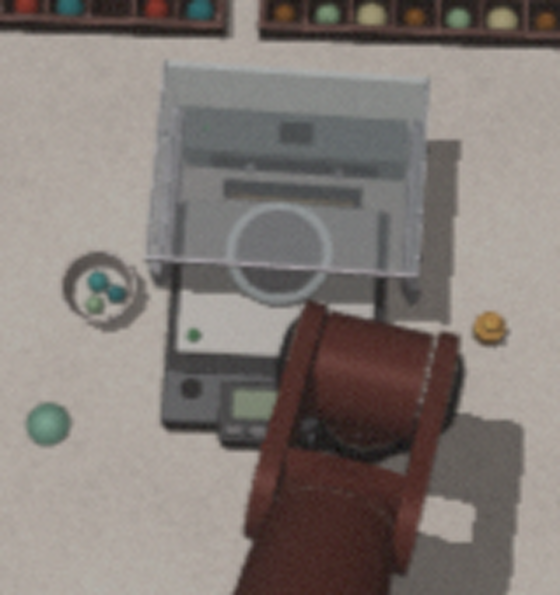

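View pics/s13.png

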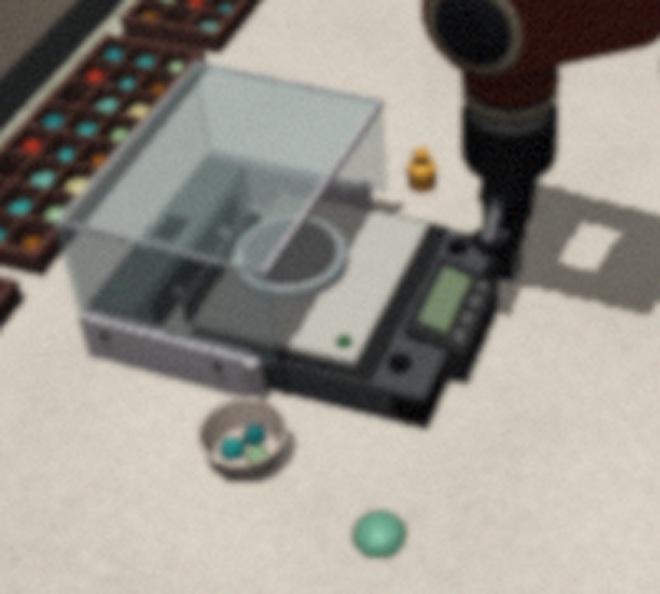

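```bash
python3 -m handwheel '[0,0,0,-0.034,0,0,0, 0,0,0.04,-0.038,0,0,0, 0,0,0.08,-0.038,0,0,0, 0,0,0.12,-0.038,0,0,0, 0,0,0.159,-0.034,0,0,0, 0,0,0.159,-0.014,0,0,0, 0,0,0.159,-0.004,0,0,0, 0,0,0.159,0,0,0,0, 0,0,0.159,0.003,0,0,0, 0,0,0.158,0.006,0,0,0, 0,0,0.157,0.009,0,0,0, 0,0,0.156,0.011,0,0,0]'; python3 - <<'E'
from h import *
look(14); nearfit(14)
topfit(14,Rr=(182,220),F=False)
E
```

```text
t: 16.87
tool_pos: [0.5716, 0.1142, -0.0222]
tool_rot: [0.003, 1.578, 0.0]
contact_force: [-7.3, 4.8, 4.7]
opening: 0.0001
16.8667 [ 0.5716  0.1142 -0.0222] [-7.3  4.8  4.7]
near face: x at y=.035 0.566 yaw -2.16 n 3766 y range -0.008 0.079
R [ 0.6437 -0.0611] ang -2.92
```

View pics/t14.png

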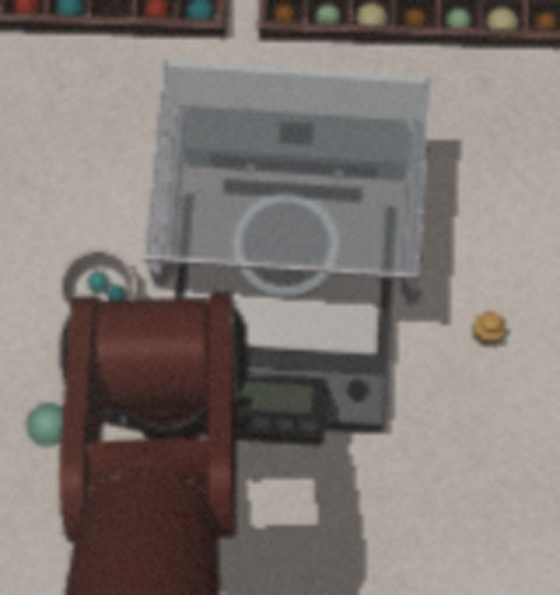

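```bash
python3 -m handwheel '[0,0,0,-0.034,0,0,0, 0,0,-0.04,-0.038,0,0,0, 0,0,-0.08,-0.038,0,0,0, 0,0,-0.12,-0.038,0,0,0, 0,0,-0.156,-0.038,0,0,0, 0,0,-0.156,-0.02,0,0,0, 0,0,-0.156,-0.01,0,0,0, 0,0,-0.156,-0.007,0,0,0, 0,0,-0.156,-0.005,0,0,0, 0,0,-0.156,-0.003,0,0,0, 0,0,-0.156,-0.001,0,0,0]'; python3 -m handwheel '[0,0,0,0.001,0,0,0, 0,0,0,0.002,0,0,0]';python3 - <<'E'
from h import *
look(15); nearfit(15)
topfit(15,Rr=(182,190),L=(182,218),F=False)
E
```

```text
t: 17.93
tool_pos: [0.5705, -0.0421, -0.0222]
tool_rot: [-0.002, 1.578, 0.0]
contact_force: [-7.5, -4.5, 5.2]
opening: -0.0003
t: 18.1
tool_pos: [0.5723, -0.042, -0.0222]
tool_rot: [-0.002, 1.579, 0.0]
contact_force: [-9.5, -4.2, 6.0]
opening: -0.0001
18.1 [ 0.5723 -0.042  -0.0222] [-9.5 -4.2  6. ]
near face: x at y=.035 0.5706 yaw -0.76 n 3645 y range -0.01 0.078
R [0.6706 0.0274] ang -22.75
L [0.6307 0.1294] ang 1.97
```

View pics/t15.png

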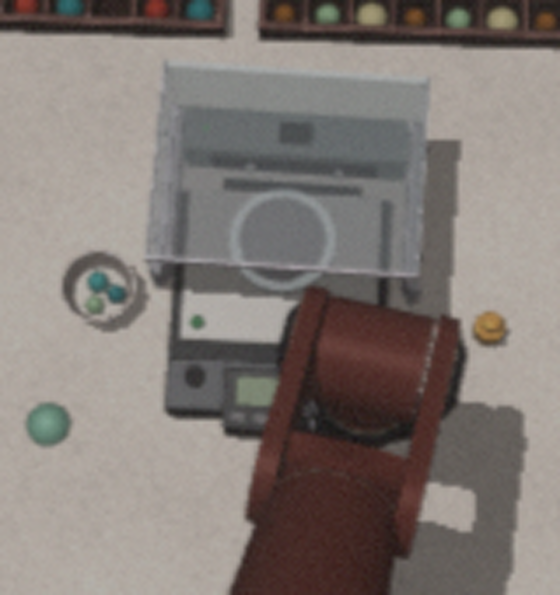

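```bash
python3 -m handwheel '[0,0,0,-0.034,0,0,0, 0,0,0.04,-0.038,0,0,0, 0,0,0.08,-0.038,0,0,0, 0,0,0.12,-0.038,0,0,0, 0,0,0.156,-0.034,0,0,0, 0,0,0.156,-0.014,0,0,0, 0,0,0.156,-0.004,0,0,0, 0,0,0.156,0,0,0,0, 0,0,0.156,0.002,0,0,0, 0,0,0.156,0.003,0,0,0]'; for i in 1 2 ; do :; done; python3 -m handwheel '[0,0,0,0.001,0,0,0]' ; python3 -m handwheel '[0,0,0,0.001,0,0,0]' ; python3 -m handwheel '[0,0,0,0.001,0,0,0]' ; python3 -m handwheel '[0,0,0,0.001,0,0,0]'
```

```text
t: 19.08
tool_pos: [0.5754, 0.1141, -0.022]
tool_rot: [0.002, 1.579, 0.0]
contact_force: [-11.4, 4.2, 7.9]
opening: -0.0001
t: 19.17
tool_pos: [0.5755, 0.1141, -0.0221]
tool_rot: [0.003, 1.581, 0.0]
contact_force: [-12.0, 4.3, 6.6]
opening: 0.0004
t: 19.25
tool_pos: [0.5765, 0.1142, -0.0221]
tool_rot: [0.003, 1.581, 0.0]
contact_force: [-10.8, 5.3, 7.1]
opening: 0.0
t: 19.33
tool_pos: [0.5774, 0.1142, -0.022]
tool_rot: [0.003, 1.581, 0.0]
contact_force: [-12.0, 5.8, 7.9]
opening: -0.0004
t: 19.42
tool_pos: [0.5783, 0.1143, -0.022]
tool_rot: [0.003, 1.581, 0.001]
contact_force: [-11.8, 5.3, 8.5]
opening: -0.0
```

```bash
python3 - <<'E'
from h import *
look(16); nearfit(16)
topfit(16,Rr=(182,215),F=False)
E
```

```text
19.4167 [ 0.5783  0.1143 -0.022 ] [-11.8   5.3   8.5]
near face: x at y=.035 0.5731 yaw -1.86 n 3711 y range -0.008 0.079
R [ 0.6457 -0.0598] ang -1.86
```

View pics/t16.png

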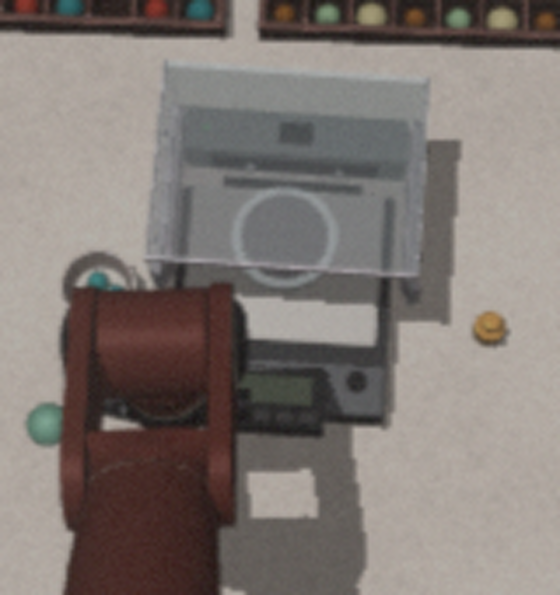

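```bash
python3 - <<'E'
from h import *
a=[]
for t in ("top0","t13","t14","t15","t16"):
    im=np.load(f"pics/{t}.npz")["im"][135:165,238:292]; a.append(cv2.resize(cv2.convertScaleAbs(im,alpha=1.8),None,fx=7,fy=6,interpolation=cv2.INTER_CUBIC)[:118])
    g=np.load(f"pics/{t}.npz")["im"].mean(2)
    pr=[]
    for r in np.arange(138,160,1.0):
        cs=np.arange(250,276); rr=r+(cs-263)*.0393; pr.append(cv2.remap(g.astype(np.float32),cs.astype(np.float32)[None],rr.astype(np.float32)[None],1).mean())
    print(t,np.round(pr).astype(int))
cv2.imwrite("pics/cmp.png",np.vstack(a))
a=[]
for t in ("side0","s14","s15","s16"):
    im=np.load(f"pics/{t}.npz")["im"][180:235,180:235]; a.append(cv2.resize(cv2.convertScaleAbs(im,alpha=1.8),None,fx=7,fy=5.3,interpolation=cv2.INTER_CUBIC))
cv2.imwrite("pics/cmps.png",np.vstack([np.hstack(a[:2]),np.hstack(a[2:])]))
E
```

```text
top0 [ 93  86  78  71  70  75  90 106 106  89  72  70  71  77  88 101 111 112
 112 112 112 113]
t13 [104  97  87  79  79  84 101 120 119 100  82  79  80  88 101 121 133 130
 126 123 121 119]
t14 [105  97  88  81  79  84 102 120 120 102  83  81  91 115 132 130 126 124
 122 121 119 118]
t15 [104  97  88  80  79  85 102 119 116  94  84  97 121 132 128 124 121 119
 118 117 116 117]
t16 [105  98  88  80  79  84 102 118 107  88  94 118 133 130 126 124 121 120
 118 118 117 117]
```

View pics/cmp.png

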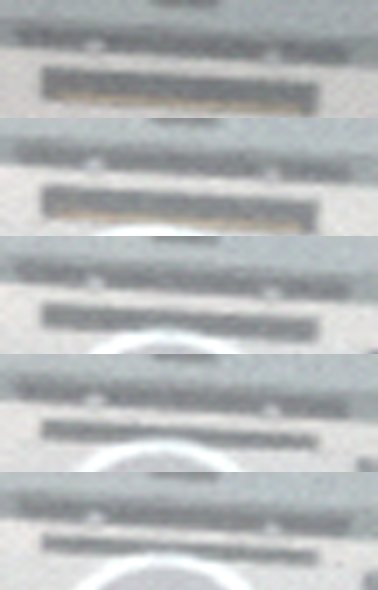

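View pics/cmps.png

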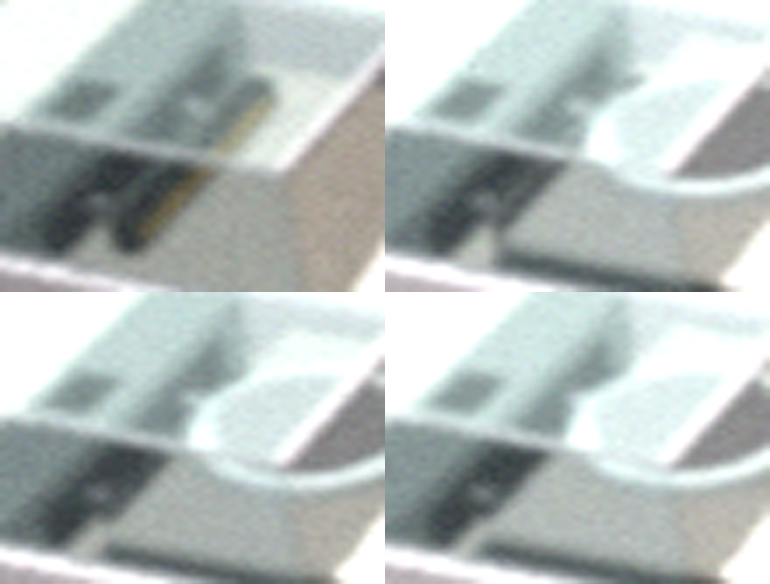

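```bash
cat >> h.py <<'E'
def barpos(f):
    g=np.load(f)["im"].mean(2).astype(np.float32); out=[]
    for lo,hi in ((247,256),(256,263),(263,270),(270,280)):
        rs=np.arange(144,150,.1); cs=np.arange(lo,hi,.5)
        pr=np.array([cv2.remap(g,cs.astype(np.float32)[None],(r+(cs-263)*.0393).astype(np.float32)[None],1).mean() for r in rs])
        i=pr[:25].argmax(); h=(pr[i]+pr[i:].min())/2; j=i+np.flatnonzero(pr[i:]<h)[0]; out.append(rs[j])
    return np.round(out,1)
E
python3 - <<'E'
from h import *
for t in ("top0","t5","t8","t9","t11","t12","t13","t14","t15","t16"): print(t,barpos(f"pics/{t}.npz"))
E
```

```text
top0 [146.8 146.9 147.2 147.4]
t5 [146.8 146.9 147.2 147.4]
t8 [146.8 146.9 147.2 147.4]
t9 [146.8 146.9 147.2 147.4]
t11 [146.8 146.9 147.2 147.3]
t12 [146.8 146.9 147.2 147.4]
t13 [146.8 146.9 147.2 147.4]
t14 [146.8 146.9 147.2 147.4]
t15 [146.5 146.6 146.8 147.1]
t16 [146.  146.2 146.3 146.7]
```

```bash
python3 -m handwheel '[0,0,0,-0.01,0,0,0, 0,0,0,-0.04,0,0,0, 0,-0.03,0,-0.08,0,0,0, 0,-0.07,-0.03,-0.1,0,0,0, 0,-0.1,-0.07,-0.11,0,0,0]'; python3 - <<'E'
from h import *
look(17); nearfit(17); print(barpos("pics/t17.npz"))
E
```

```text
t: 19.98
tool_pos: [0.4761, 0.0632, 0.061]
tool_rot: [-0.002, 1.574, 0.002]
contact_force: [2.2, -0.7, 0.5]
opening: 0.0002
19.9833 [0.4761 0.0632 0.061 ] [ 2.2 -0.7  0.5]Traceback (most recent call last):
  File "<stdin>", line 2, in <module>
  File "h.py", line 74, in nearfit
    n=best[3]; l=np.polyfit(y[n]-.035,x[n],1); print("near face: x at y=.035",l[1].round(4),"yaw",-np.degrees(np.arctan(l[0])).round(2),"n",best[0],"y range",y[n].min().round(3),y[n].max().round(3))
                 ~~~~~~~~~~^^^^^^^^^^^^^^^^^^
    raise TypeError("expected non-empty vector for x")
TypeError: expected non-empty vector for x
```

View pics/w17.png

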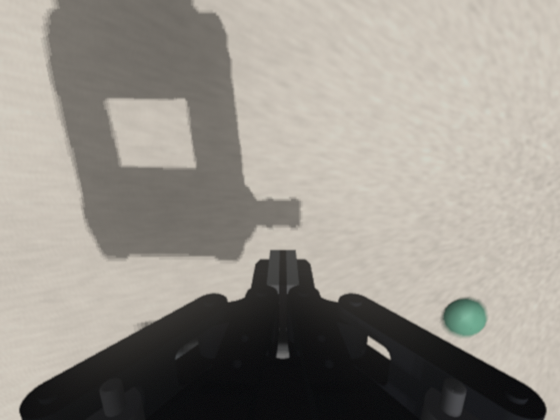

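View pics/t17.png

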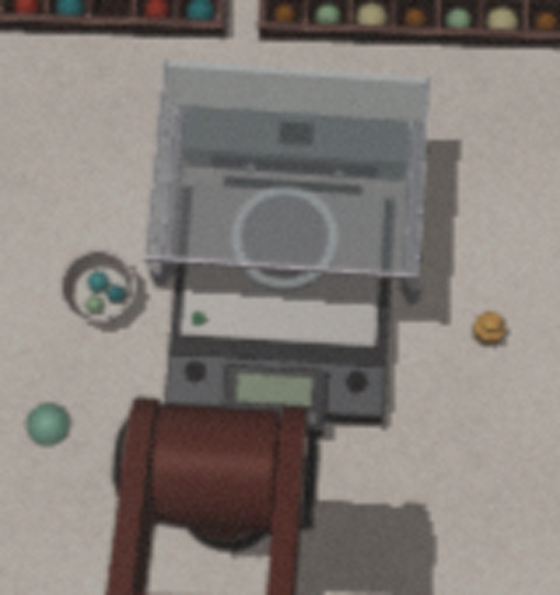

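```bash
python3 -m handwheel '[0,-0.04,0.04,-0.03,0,0,0, 0,-0.06,0.08,-0.06,0,0,0, 0,-0.06,0.12,-0.06,0,0,0, 0,-0.06,0.16,-0.06,0,0,0, 0,-0.06,0.2,-0.06,0,0,0, 0,-0.06,0.24,-0.06,0,0,0, 0,-0.06,0.28,-0.06,0,0,0, 0,-0.06,0.28,-0.06,0,0,0]'; python3 - <<'E'
from h import *
look(18); print(barpos("pics/t18.npz"))
topfit(18,Rr=(182,213),F=False,L=(182,213))
p=ctrl.camera_params("top"); z=np.load("pics/t18.npz"); d=z["d"]; P=points(p,d); M=cv2.medianBlur(((P[...,2]>.025)&(P[...,2]<.1)).astype(np.uint8),5)
for nm,rg in (("bumpers",list(range(230,242))+list(range(277,289))),("console",range(248,270))):
    e=np.array([(c,np.flatnonzero(M[175:240,c])[-1]+175.5) for c in rg]); c,v=fitl(p,e,.04); print(nm,c.round(4),np.degrees(np.arctan2(v[1],v[0])).round(2))
# colour: deck near edge and dark strips through roof: gradient lines
g=cv2.GaussianBlur(z["im"],(3,3),0).mean(2)
e=[]
for c in range(236,284):
    col=g[186:200,c]; k=np.diff(col); i=k.argmin(); 
    s=k[max(i-1,0):i+2]; e.append((c,186+i+.5+ (np.arange(len(s))@s/s.sum()-1)))
c,v=fitl(p,np.array(e),.046); print("deck near edge",c.round(4),np.degrees(np.arctan2(v[1],v[0])).round(2))
E
```

```text
t: 20.8
tool_pos: [0.4185, 0.3467, 0.12]
tool_rot: [-0.002, 1.573, 0.002]
contact_force: [-0.4, -0.3, -0.1]
opening: -0.0001
20.8 [0.4185 0.3467 0.12  ] [-0.4 -0.3 -0.1]
[146.  146.2 146.3 146.7]
R [ 0.6414 -0.0596] ang -1.65
L [0.6285 0.1299] ang -0.77
bumpers [0.5844 0.0326] 88.17
console [0.5696 0.035 ] 88.26
deck near edge [0.6487 0.0295] 88.04
```

View pics/t18.png

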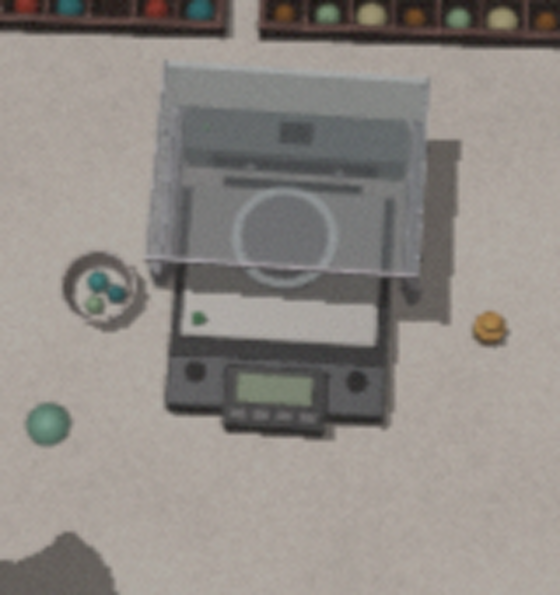

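View pics/s18.png

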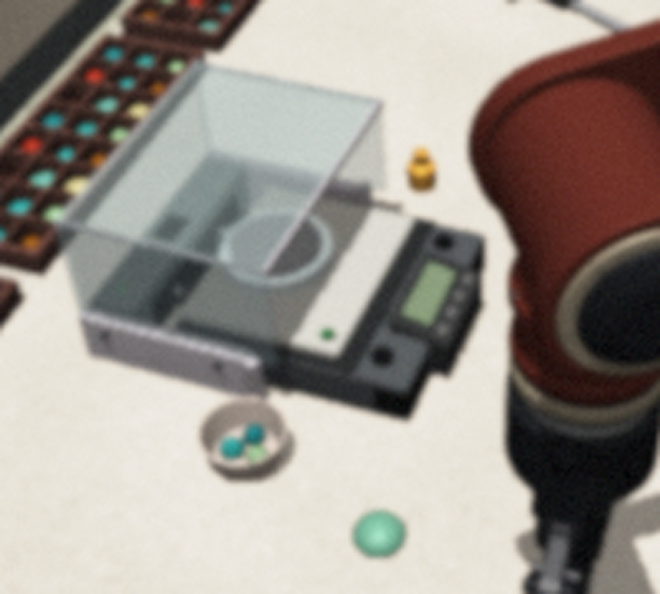

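```bash
python3 - <<'E'
from h import *
print(ctrl.finish_job()); print(ctrl.get_obs()["t"])
E
```

```text
the job is handed in; nothing more can be done
None
the job is handed in; nothing more can be done
```

The balance is walked into its bay and resting on the contact bar, and I handed the job in with the robot's clock at about 21 s of the 72 s allowed. I pushed only the two near corners, in turn, and kept the closed fingers off the display.

**TCP offset:** both cameras and a touch test on bare counter showed the real fingertips about 38 mm above the reported TCP. I worked to the real tips, about 16 mm off the counter.

**Last checks, with the arm withdrawn:**
- **Bar:** it is pressed in about 2.5 mm of its 7 mm and did not move when I let go. That figure comes from a shift of less than one pixel in the top view, so it is approximate. The bar was first touched in the last right push but one.
- **Squareness:** the balance's near edges read -1.7 to -2.0° and the hood -1.8 to -2.2°, so it is square to about 0.3°. The short side-edge fits disagreed (-0.8° and -1.7°) and I trusted them less.
- **Counter:** the cup, weight and cabochon look unmoved in the top view. I did not check the loupe, tweezers, calliper or gem jar separately.

**Force:** the push force was usually 7 to 12 N. It rose to about 15–18 N in three right pushes, probably when the front left corner rubbed the left lead-in or cheek, so the bay was lightly touched there. I corrected each with the next left push.

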